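# Collapse a trekking pole and lock its cam lever

## Robot

A 6-joint arm with a two-finger parallel gripper is mounted at the origin on the work surface. World frame = base frame: x ahead of the robot, y to its left, z up, the work surface at z = 0. Lengths are in m, angles in rad, forces in N, time in s.
With the tool pointing down it reaches from about 0.3 to 0.85 m from the base axis. Payload 4.2 kg.
Tool frame: the origin (TCP) lies on the centre line of the jaws, within the pads' length; the fingertips stand 17 mm ahead of it and the grasp point (between the pads) lies 2 mm behind it; z points along the fingers, y is the direction in which the jaws open and shut (so a half turn about z gives the same grasp; the last joint's range is limited). The gripper opens to 91 mm and grips with 3 to 60 N. Pads are 32 mm wide; open, the fingers measure 118 mm over their backs; the gripper's body (76 mm by 178 mm) begins 60 mm behind the grasp point.
Start: joints at [-1.219, 0.32, 1.565, -0, 1.257, -0.02], TCP at [0.209, -0.536, 0.231] pointing down, gripper open.
Joint ranges: [-3.11, 3.11], [-0.84, 2.01], [0.21, 2.61], [-1.34, 4.49], [0.05, 2.63], [-2.56, 2.56]. Speed limits (rad/s): [2.57, 2.57, 3.14, 3.14, 3.14, 3.14].

## Interface

Orientations are given as a unit quaternion [x, y, z, w].
In Python, from station import telemetry, vision, order gives the robot as it stands.
- The arm moves only by the tool send_rows, never from a script. Its argument "increments" is text: rows parted by semicolons, each of 7 numbers parted by spaces: the closure in counts, from 0 (fully open) to 255 (shut), then the shift along the tool's x, y, z in cm, then the turn, a rotation vector about the tool's x, y, z in degrees. In form: grip x y z rx ry rz; .... A call has 1 to 10 rows; each row is the pose to reach, as a shift and turn from the pose commanded when the call began, along the tool's axes at that moment; what a row does not reach only later rows make up. A row lasts 1/12 s, in which the tool goes at most 41.7 mm and 7.16 degrees, less where a joint would pass 70% of its speed; a pose out of reach is approached as far as the arm can. A call with a gripper value outside its range is refused whole. The fingers move at their own pace and stop on an object; "newtons" is the grip in N (left out, the last holds). Time passes only in rows, so rows that repeat a pose let the fingers close. It gives the time, the measured TCP pose, the force and the opening at its end, in the units of the state.
- telemetry.read_state(): the state, without advancing time (a new reading comes with each control period).
- vision.get_image(name): name is "scene" or "side" or "wrist"; returns the picture (480x640x3 uint8, red, green, blue); there is no depth.
- vision.get_calibration(name): a dict with "K" (3x3 intrinsics, pixels), "R" (3x3) and "t" (3): a world point X has camera coordinates R X + t. Camera axes: x right, y down, z forward; pixel columns grow to the right and rows downward; lengths in m; the calibration is good to about 2 mm. A picture is of the moment at which its call begins: read the wrist's pose just before it. get_calibration takes no time and is no camera call; for the wrist camera it gives the pose at the moment of the call.
- order.sign_off(): hands the job in, once; it reports no verdict.
The state is a dict: "clock": time; "joint_positions": joint angles; "joint_vel": joint speeds; "joint_efforts": joint torques, N m; "tool_pos": TCP position; "ee_rot": TCP orientation; "ft_force": force on the tool from outside, world axes, zero at the start; "moment": the same for the moment, N m; "finger_gap": opening from 0.0 (shut) to 1.0 (fully open).
Only numpy, scipy, OpenCV 4.12 (cv2) and the standard library are available. Lean on these libraries where they do the work, as an engineer would, in place of code of your own. Each camera call takes 0.05 s, during which the arm holds its last target.

## Task

One of the two trekking poles in the wooden cradle is still pulled out and its lock lever stands open. Slide its lower section in until you feel it bottom firmly on the rubber stop hidden inside the upper tube, without ramming it; then flip the cam lever over centre and press it fully shut, without forcing it, so that the section stays locked against the stop. Let go of the pole, and leave everything else on the bench where it is.

Things in the scene. Friction and masses are not known exactly. Their poses are not given: they have to be found in the camera images.
- cradle: Wooden cradle, screwed down, 245 x 360 mm, 85 mm high, holding a pair of poles by their upper halves. Origin on the bench right below the mouth of the collar of the pole to be done; axes as collar. The other pole, already collapsed and locked, lies parallel 140 mm away at x +140 mm: leave it. Nothing of the cradle stands below the poles for y < 45 mm; open bench there.
- collar: Black lock collar, 32 mm outside diameter, 36 mm long (y 0 to 36 mm), at the end of the upper section, fixed in the cradle. Origin: on the pole's axis in the mouth face, 85 mm above the bench. +y runs along the pole into the collar and on through the 21 mm upper tube to the foam grip (y 395 to 535 mm); z up, x level.
- lower: Loose lower section, 0.08 to 0.17 kg. Origin on its axis at the shoulder face, which starts at y -75 to -130 mm of the collar's frame. Its 16 mm shaft runs on +y into collar and tube, rounded end at y +360 mm; play 1 mm up and down, 2 mm sideways; it rests 1 mm below the collar's axis. Lever open, it drags with 3 N, in a grip never quite straight with about 10 N. May spin.
- ferrule (a point): Place to grip the lower section: on its axis 52 mm behind the shoulder face, middle of the plain round black ferrule, 18 mm diameter, y -10 to -88 mm of lower. Before it the shoulder flange, 28 mm diameter (y 0 to -10 mm); behind it a flat basket disc, 50 mm diameter (y -88 to -92 mm), and a tapering end with steel tip to y -144 mm.
- stopper: End stop inside the upper tube, out of sight. Origin on the axis at y +400 mm of the collar's frame. The face of its rubber buffer sits at a depth that differs from pole to pole and is not measured: the shaft's end meets it when the shoulder is 10 to 45 mm short of the collar (y -45 to -10 mm), to be found by feel. The buffer gives 1 mm per 8 N, 4 mm in all; more than 30 N is ramming.
- lever_arm: Grey blade of the cam lever, 20 mm wide (y -10 to +10 mm), 5 mm thick. Origin on the hinge axis, parallel to the pole, at x +19, y +18, z +14 mm of the collar's frame. The blade runs along its own -x to its end at x -53 mm. Outer face (to be pushed) at z +8 mm, facing its own +z. Shut, its axes equal the collar's: blade level over the collar, end overhanging to collar -x. It flexes 1 mm per 8 N.
- lever_end (a point): Point on the blade's outer face, mid width, 42 mm from the hinge, the place to push. Open, the blade stands up leaning to collar +x, at most 43 degrees past upright, its end about 55 mm above the pole's axis, the outer face looking to +x and down. It is shut by pushing the end over the top from +x towards -x, then down.
- lever (a joint): Lever angle, rad: 0 fully open, 0.75 upright, 2.32 shut on its stop; starts at 0 to 0.45. Free to about 0.8, then stiff: peaks near 1.6 at about 0.55 N m (13 N square to the blade 42 mm from the hinge), nothing at 2.12 (over centre), then pulls itself shut. Let go earlier it springs back. Shut, it clamps the shaft against about 45 N. More than 30 N on the blade is forcing it.
- dish: White ceramic dish, 96 mm across, 24 mm high; bystander. Origin under its centre.
- scraper: Steel putty scraper with wooden handle lying flat, 200 mm long, 62 mm wide, 18 mm high; bystander.
- wax_tin: Round aluminium wax tin 71 mm across, 24 mm high; bystander.
- rubber_foot: Spare black rubber pole foot standing upright, 32 mm across, 36 mm high; bystander.
- brush: Wooden boot brush, 170 x 45 mm, 36 mm high; bystander.

How it is judged:
On the way, in this order (a step that is already met when the one before it is completed fails the run):
1. the lower section is pressed on the stop inside the tube (more than 3 N) while the lever is still open (contact force between lower and stopper above 3 N and value of joint lever below 1 rad), for 0.2 s.
2. the cam lever is over centre and fully shut with the section still bearing on the stop (value of joint lever above 2.25 rad and contact force between lower and stopper above 0.2 N), for 0.2 s.
At the end, for the whole second after the job is handed in: the lever is shut (within 4 degrees of its stop), the lower section still bears on the stop inside the tube (more than 0.2 N), it is at rest, and the robot has let go of section and lever (all of step 2 and linear speed of lower below 0.01 m/s and contact force between the fingers and lower below 0.1 N and contact force between the fingers and lever_arm below 0.1 N); the robot touches nothing.
It fails at once if the lower section is rammed on the stop with more than 30 N (contact force between lower and stopper above 30 N).
It fails at once if the lever is forced with more than 30 N (contact force between anything else and lever_arm above 30 N).
It fails at once if a bystander is moved by more than 15 mm (distance of any of dish, scraper, wax_tin, rubber_foot, brush from where it was at the start of the episode above 0.015 m).
It also fails if it takes over 64 s, if anything falls off the work surface, if the arm or the gripper's body presses on something with over 40 N, if the wrist force passes 120 N, or if a joint passes its speed limit or range.

## Working session

There is one attempt and no reset: what is moved stays moved. The work goes in short steps, Python scripts to look and compute and a tool call to move; the robot and the scene stay as the last step left them, time stands still between calls to the robot, and variables do not carry over. Pictures are saved under pics/ and viewed, and the job is handed in when it is done.

Besides the shell and the picture viewer there is one more tool, called after "Call:" by a JSON object that holds its "method" and its "body". send_rows: Moves the arm, as the interface text tells. Its arguments: {"type":"object","properties":{"increments":{"type":"string"},"newtons":{"type":"number"}},"required":["increments"]}

```bash
mkdir -p pics; ls
python3 - <<'E'
from station import telemetry, vision, order
import cv2
print(telemetry.read_state())
for n in ("scene","side","wrist"):
    im=vision.get_image(n); c=vision.get_calibration(n)
    cv2.imwrite(f"pics/{n}0.png",im[:,:,::-1]); print(n,c)
E
```

```text
pics
{'clock': 0.0, 'joint_positions': array([-1.21899300e+00,  3.20321329e-01,  1.56566793e+00, -5.74942933e-05,
        1.25738874e+00, -1.99739776e-02]), 'joint_vel': array([-6.16998859e-04, -4.93915645e-05, -8.75191132e-05, -5.29218889e-04,
       -1.31716681e-03,  6.77808899e-05]), 'joint_efforts': array([-1.03645081e-03, -4.12467563e+01, -2.31971669e+01,  7.25041190e-02,
        4.57888981e-02, -1.37330294e-04]), 'tool_pos': array([ 0.20871845, -0.53527901,  0.23010766]), 'ee_rot': array([ 9.82770363e-01,  1.84828611e-01, -1.74391937e-04, -8.75896287e-04]), 'ft_force': array([-0.48534857, -0.86773249, -0.79982038]), 'moment': array([-0.02586509,  0.00389534,  0.02121991]), 'finger_gap': 0.9997628836006964}
scene {'K': array([[575.0391754 ,   0.        , 324.91922458],
       [  0.        , 575.0391754 , 246.59205064],
       [  0.        ,   0.        ,   1.        ]]), 'R': array([[ 0.20197983,  0.97929113, -0.01389332],
       [ 0.54128762, -0.12344095, -0.83172714],
       [-0.81621802,  0.16047182, -0.55501075]]), 't': array([-0.06681865, -0.19444988,  1.92780809])}
side {'K': array([[465.27050302,   0.        , 313.40319139],
       [  0.        , 465.27050302, 242.15272187],
       [  0.        ,   0.        ,   1.        ]]), 'R': array([[-0.94964965, -0.3132402 ,  0.00679053],
       [-0.24069206,  0.71548778, -0.65585407],
       [ 0.20058132, -0.62446602, -0.75485715]]), 't': array([0.47962449, 0.20263203, 1.04661543])}
wrist {'K': array([[343.12019806,   0.        , 320.25272133],
       [  0.        , 343.12019806, 241.28613858],
       [  0.        ,   0.        ,   1.        ]]), 'R': array([[ 0.3620731 , -0.93214816, -0.00169824],
       [-0.90627414, -0.35244801,  0.23334008],
       [-0.21810606, -0.08294709, -0.97239371]]), 't': array([-0.57303074, -0.02531388,  0.39025013])}
```

View pics/scene0.png

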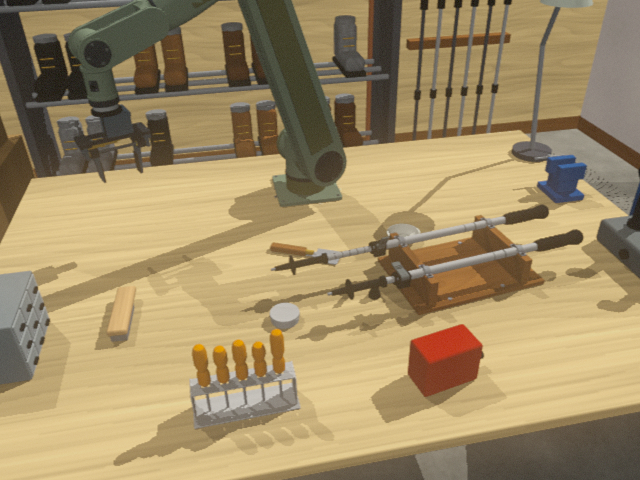

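View pics/side0.png

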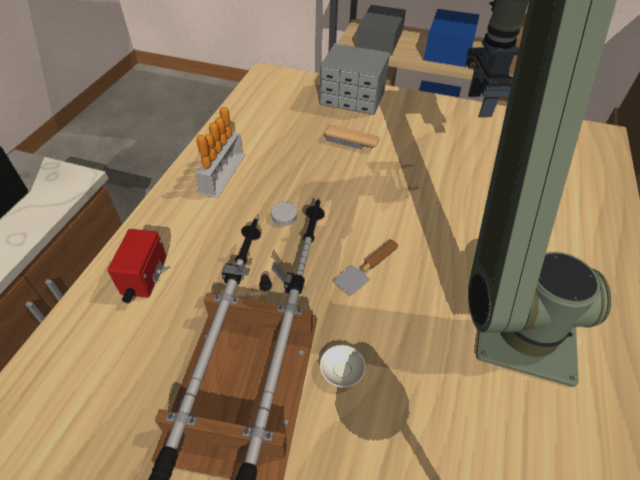

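View pics/wrist0.png

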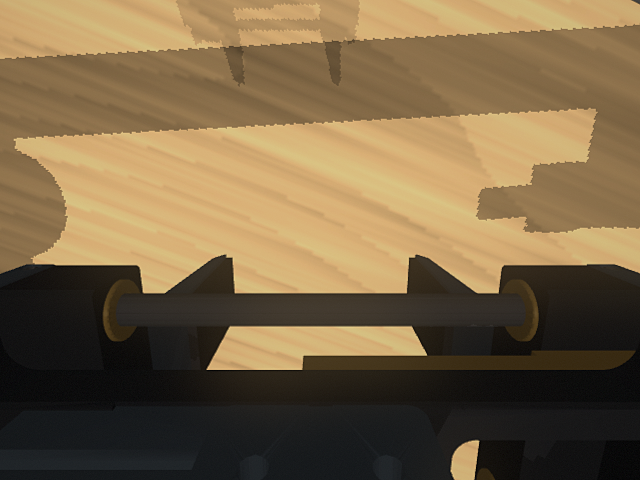

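Both fixed views show the pulled-out pole is the one nearer the robot: black collar at scene (378,246) and side (295,282). I'll zoom in on both views.

Run:
```python
import cv2
a=cv2.imread('pics/scene0.png')[190:310,260:460]; cv2.imwrite('pics/sc_z.png',cv2.resize(a,None,fx=4,fy=4,interpolation=cv2.INTER_CUBIC))
a=cv2.imread('pics/side0.png')[190:340,210:410]; cv2.imwrite('pics/sd_z.png',cv2.resize(a,None,fx=4,fy=4,interpolation=cv2.INTER_CUBIC))
```

```text
(no output)
```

View pics/sc_z.png

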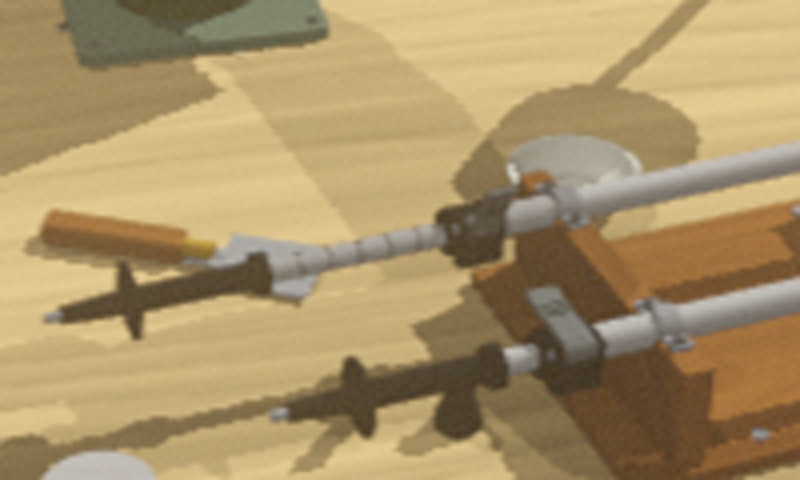

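View pics/sd_z.png

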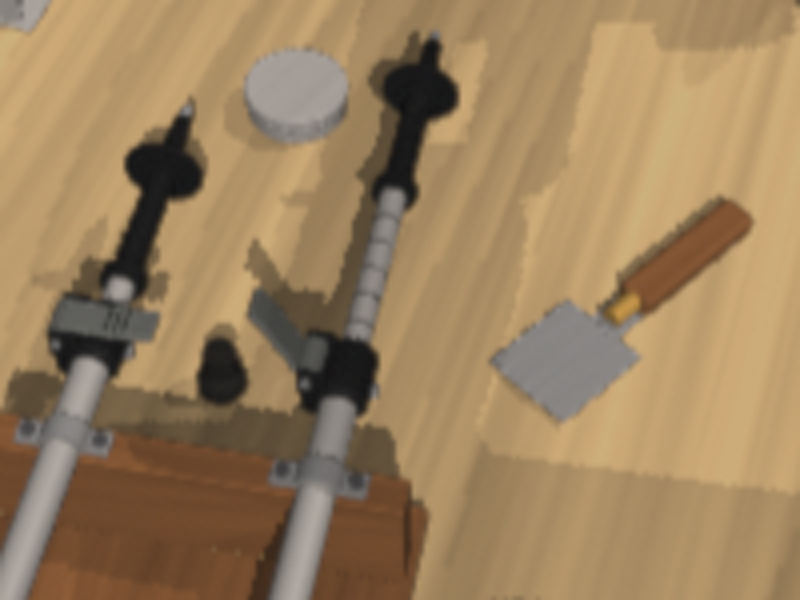

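```bash
cat > h.py <<'E'
import numpy as np, cv2
from station import vision
C={n:vision.get_calibration(n) for n in("scene","side")}
def ray(n,p,c=None):
    c=c or C[n]
    u=cv2.undistortPoints(np.array([[p]],float),c['K'],None)[0,0]
    return -c['R'].T@c['t'], c['R'].T@np.array([u[0],u[1],1.])
def onz(n,p,z,c=None):
    o,d=ray(n,p,c); return o+d*(z-o[2])/d[2]
def tri(ps,pd):
    P=[C[n]['K']@np.c_[C[n]['R'],C[n]['t']] for n in("scene","side")]
    X=cv2.triangulatePoints(P[0],P[1],np.array(ps,float).reshape(2,1),np.array(pd,float).reshape(2,1)); return (X[:3]/X[3]).ravel()
def proj(n,X,c=None):
    c=c or C[n]
    q=c['K']@(c['R']@np.asarray(X,float)+c['t']); return q[:2]/q[2]
E
python3 - <<'E'
from h import *
sz=lambda x,y:(260+(x-1.5)/4,190+(y-1.5)/4); dz=lambda x,y:(210+(x-1.5)/4,190+(y-1.5)/4)
for k,a,b in (("tip",sz(47,318),dz(434,38)),("flange",sz(258,272),dz(395,192)),("basket",sz(130,300),dz(420,92)),("collar",sz(472,235),dz(342,372)),):
    print(k,tri(a,b),onz("scene",a,.085),onz("side",b,.085))
# upper tube mask
for n,p0,p1 in (("scene",(415,238),(500,218)),("side",(292,305),(262,425))):
    im=cv2.imread(f'pics/{n}0.png'); hsv=cv2.cvtColor(im,cv2.COLOR_BGR2HSV)
    m=((hsv[...,1]<55)&(hsv[...,2]>90)).astype(np.uint8)*255
    ln=np.zeros_like(m); cv2.line(ln,p0,p1,255,22); m&=ln
    k,l,s,c=cv2.connectedComponentsWithStats(m); j=1+np.argmax(s[1:,4]); ys,xs=np.where(l==j)
    vx,vy,x0,y0=cv2.fitLine(np.c_[xs,ys].astype(np.float32),cv2.DIST_HUBER,0,.01,.01).ravel()
    print(n,s[j],vx,vy,x0,y0)
    A=onz(n,(x0-vx*40,y0-vy*40),.085);B=onz(n,(x0+vx*40,y0+vy*40),.085); d=(B-A)/np.linalg.norm(B-A); print(A,B,np.degrees(np.arctan2(d[1],d[0])))
E
```

```text
tip [ 0.55065115 -0.17712811  0.08435444] [ 0.55088698 -0.17753739  0.085     ] [ 0.55068802 -0.17546412  0.085     ]
flange [ 0.53182286 -0.04199128  0.08510398] [ 0.53127755 -0.04217025  0.085     ] [ 0.53203397 -0.04148117  0.085     ]
basket [ 0.5439332  -0.12533898  0.08551118] [ 0.54339664 -0.12515935  0.085     ] [ 0.54401642 -0.12609037  0.085     ]
collar [0.51881085 0.0979824  0.08538768] [0.52100726 0.09969137 0.085     ] [0.51728026 0.09366807 0.085     ]
scene [404 216 102  29 861] 0.9821643 -0.18802461 453.26398 229.24455
[0.48946623 0.20800016 0.085     ] [0.46493124 0.4414921  0.085     ] 95.99854154276689
side [ 253  294   49  143 1524] 0.24784084 -0.9688008 275.29898 365.32785
[0.47657413 0.36771623 0.085     ] [0.49905216 0.20470897 0.085     ] -82.1486610115437
```

```bash
cat >> h.py <<'E'
from scipy.spatial.transform import Rotation as Ro
from station import telemetry
H=97.9
ey=np.array([np.cos(np.radians(H)),np.sin(np.radians(H)),0]); ex=np.array([ey[1],-ey[0],0]); ez=np.array([0,0,1.])
RT=Ro.from_matrix(np.c_[ey,ex,-ez])
def inc(p,R=RT):
    s=telemetry.read_state(); q=Ro.from_quat(s['ee_rot'])
    print('t %.2f'%s['clock'],'pos',s['tool_pos'].round(4),'F',s['ft_force'].round(2),'gap',round(s['finger_gap']*91,1))
    print('shift cm',(q.inv().apply(np.asarray(p)-s['tool_pos'])*100).round(2),'rot deg',np.degrees((q.inv()*R).as_rotvec()).round(2))
E
python3 -c "
from h import *
inc([.5382,-.0875,.20])"
```

```text
t 0.15 pos [ 0.2088 -0.5354  0.2303] F [-0.54  0.1   0.26] gap 91.1
shift cm [ 46.96 -29.76   3.07] rot deg [-6.00e-02 -5.00e-02 -7.66e+01]
```

Call:
{"method": "send_rows", "body": {"increments": "0 46.96 -29.76 3.07 0 0 -76.6;0 46.96 -29.76 3.07 0 0 -76.6;0 46.96 -29.76 3.07 0 0 -76.6;0 46.96 -29.76 3.07 0 0 -76.6;0 46.96 -29.76 3.07 0 0 -76.6;0 46.96 -29.76 3.07 0 0 -76.6;0 46.96 -29.76 3.07 0 0 -76.6;0 46.96 -29.76 3.07 0 0 -76.6;0 46.96 -29.76 3.07 0 0 -76.6;0 46.96 -29.76 3.07 0 0 -76.6"}}

```text
clock: 0.98
tool_pos: [0.4561, -0.1986, 0.2078]
ee_rot: [0.687, 0.727, -0.0, 0.0]
ft_force: [0.3, -1.2, 0.9]
finger_gap: 0.999
```

```bash
python3 -c "
from h import *
inc([.5382,-.0875,.20])"
```

```text
t 0.98 pos [ 0.4561 -0.1986  0.2078] F [ 0.25 -1.24  0.91] gap 90.9
shift cm [10.63  8.84  0.78] rot deg [-0.    0.01 -4.62]
```

Call:
{"method": "send_rows", "body": {"increments": "0 10 8.2 0.7 0 0 -4;0 10 8.2 0.7 0 0 -4;0 10 8.2 0.7 0 0 -4;0 10 8.2 0.7 0 0 -4;0 10 8.2 0.7 0 0 -4;0 10 8.2 0.7 0 0 -4;0 10 8.2 0.7 0 0 -4"}}

```text
clock: 1.57
tool_pos: [0.5313, -0.0975, 0.2009]
ee_rot: [0.664, 0.748, -0.0, -0.0]
ft_force: [-0.3, -0.6, -0.7]
finger_gap: 1.001
```

```bash
python3 -c "
from h import *
inc([.5382,-.0875,.20])
c=vision.get_calibration('wrist');np.savez('w1.npz',**c)
cv2.imwrite('pics/wrist1.png',vision.get_image('wrist')[:,:,::-1])
M=np.array([.5382,-.0875,.084])
for y in(-40,42,52,140,168,186): print(y,proj('wrist',M+ey*y/1000,c).round(0))
"
```

```text
t 1.57 pos [ 0.5313 -0.0975  0.2009] F [-0.3  -0.64 -0.66] gap 91.1
shift cm [0.91 0.8  0.09] rot deg [-0.05  0.02 -1.04]
-40 [331. 279.]
42 [330. 179.]
52 [329. 166.]
140 [328.  40.]
168 [327.  -5.]
186 [327. -36.]
```

View pics/wrist1.png

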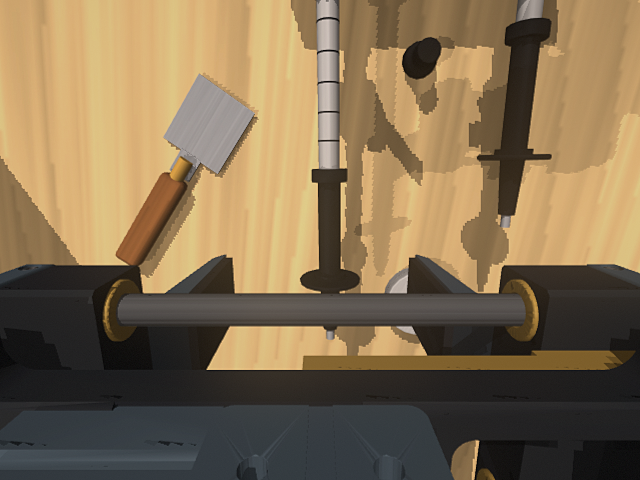

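Call:
{"method": "send_rows", "body": {"increments": "0 0.9 0.8 4 0 0 -1;0 0.9 0.8 8 0 0 -1;0 0.9 0.8 11.8 0 0 -1;0 0.9 0.8 11.8 0 0 -1;0 0.9 0.8 11.8 0 0 -1;0 0.9 0.8 11.8 0 0 -1"}}

```text
clock: 2.12
tool_pos: [0.5402, -0.0878, 0.0849]
ee_rot: [0.657, 0.754, 0.001, 0.001]
ft_force: [0.5, -0.9, 0.3]
finger_gap: 1.0
```

```bash
python3 -c "
from h import *
inc([.5382,-.0875,.083])
c=vision.get_calibration('wrist')
cv2.imwrite('pics/wrist2.png',vision.get_image('wrist')[:,:,::-1])
M=np.array([.5382,-.0875,.084])
for y in(-40,42,52,140,168,186): print(y,proj('wrist',M+ey*y/1000,c).round(0))
"
```

```text
t 2.12 pos [ 0.5402 -0.0878  0.0849] F [ 0.55 -0.87  0.31] gap 91.0
shift cm [ 0.05 -0.2   0.19] rot deg [ 0.17  0.07 -0.06]
-40 [317. 372.]
42 [316. 213.]
52 [316. 191.]
140 [315. -37.]
168 [ 314. -125.]
186 [ 314. -186.]
```

View pics/wrist2.png

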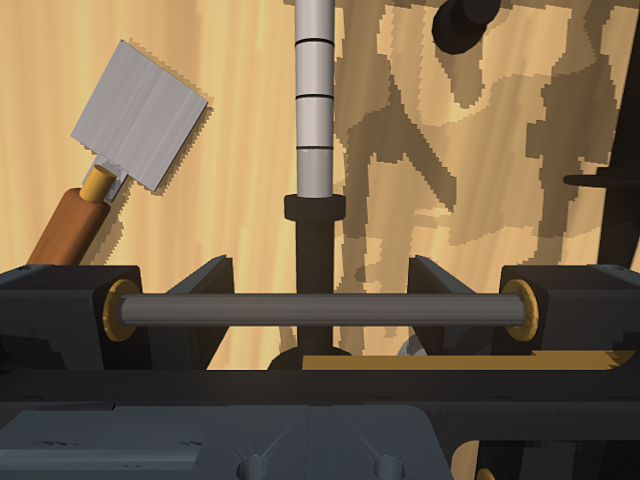

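Call:
{"method": "send_rows", "body": {"increments": "0 0 -0.2 0.1 0 0 0;0 0 -0.2 0.1 0 0 0;255 0 -0.2 0.1 0 0 0;255 0 -0.2 0.1 0 0 0;255 0 -0.2 0.1 0 0 0;255 0 -0.2 0.1 0 0 0;255 0 -0.2 0.1 0 0 0;255 0 -0.2 0.1 0 0 0;255 0 -0.2 0.1 0 0 0;255 0 -0.2 0.1 0 0 0", "newtons": 25}}

```text
clock: 3.0
tool_pos: [0.537, -0.0869, 0.0819]
ee_rot: [0.657, 0.754, -0.0, -0.0]
ft_force: [-0.2, -0.4, -0.2]
finger_gap: 0.447
```

```bash
python3 -c "
from h import *
inc([.5382,-.0875,.083])
c=vision.get_calibration('wrist')
cv2.imwrite('pics/wrist3.png',vision.get_image('wrist')[:,:,::-1])
"
```

```text
t 3.00 pos [ 0.537  -0.0869  0.0819] F [-0.17 -0.4  -0.16] gap 40.7
shift cm [-0.08  0.11 -0.11] rot deg [-0.01  0.    0.03]
```

View pics/wrist3.png

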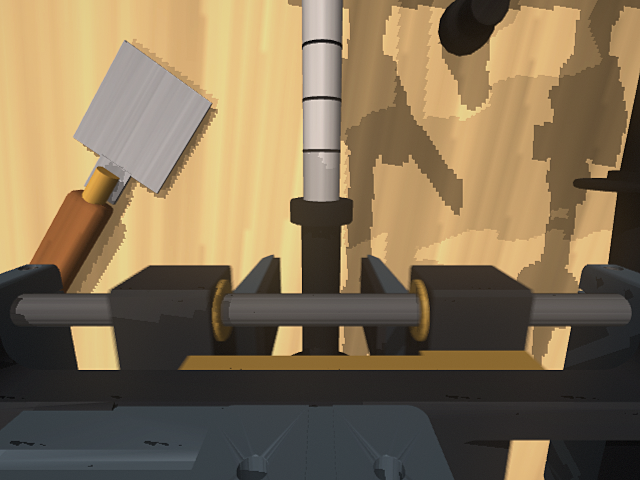

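Call:
{"method": "send_rows", "body": {"increments": "255 0 0 0 0 0 0;255 0 0 0 0 0 0;255 0 0 0 0 0 0;255 0 0 0 0 0 0;255 0 0 0 0 0 0;255 0 0 0 0 0 0;255 0 0 0 0 0 0;255 0 0 0 0 0 0"}}

```text
clock: 3.72
tool_pos: [0.5372, -0.0869, 0.082]
ee_rot: [0.657, 0.754, 0.0, 0.0]
ft_force: [0.1, 0.1, -0.1]
finger_gap: 0.195
```

Call:
{"method": "send_rows", "body": {"increments": "255 0.5 0 0 0 0 0;255 1 0 0 0 0 0;255 1.5 0 0 0 0 0;255 2 0 0 0 0 0;255 2.5 0 0 0 0 0;255 3 0 0 0 0 0;255 3.5 0 0 0 0 0;255 4 0 0 0 0 0;255 4 0 0 0 0 0;255 4 0 0 0 0 0"}}

```text
clock: 4.55
tool_pos: [0.5312, -0.046, 0.0819]
ee_rot: [0.657, 0.754, 0.0, -0.001]
ft_force: [-0.8, 3.1, 0.3]
finger_gap: 0.191
```

```bash
python3 -c "
from h import *
inc([.537,-.0869,.082])
c=vision.get_calibration('wrist')
cv2.imwrite('pics/wrist4.png',vision.get_image('wrist')[:,:,::-1])
M=np.array([.5213,.080,.085])
for a in(-16,0,16): print(a,proj('wrist',M+ex*a/1000,c).round(0))
"
```

```text
t 4.55 pos [ 0.5312 -0.046   0.0819] F [-0.76  3.13  0.25] gap 17.4
shift cm [-4.13  0.01 -0.02] rot deg [-0.03 -0.11  0.  ]
-16 [298.   1.]
0 [340.   1.]
16 [381.   1.]
```

View pics/wrist4.png

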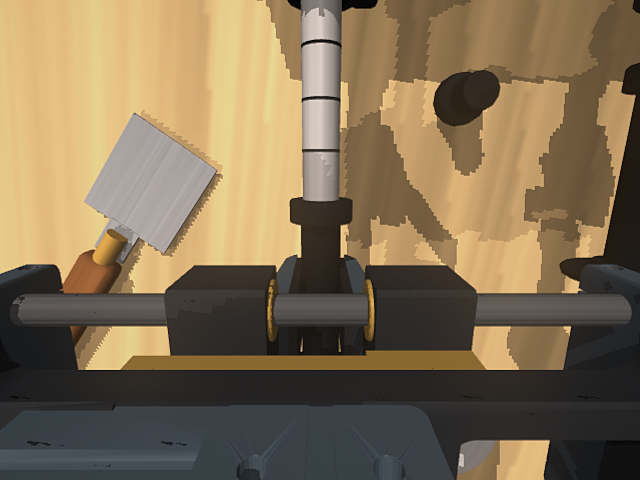

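Call:
{"method": "send_rows", "body": {"increments": "255 0.4 0 0 0 0 0;255 0.8 0 0 0 0 0;255 1.2 0 0 0 0 0;255 1.6 0 0 0 0 0;255 2 0 0 0 0 0;255 2.3 0 0 0 0 0;255 2.5 0 0 0 0 0;255 2.5 0 0 0 0 0"}}

```text
clock: 5.27
tool_pos: [0.528, -0.0219, 0.082]
ee_rot: [0.656, 0.754, 0.0, -0.0]
ft_force: [0.2, 0.4, 0.1]
finger_gap: 0.192
```

Call:
{"method": "send_rows", "body": {"increments": "255 0.1 0 0 0 0 0;255 0.2 0 0 0 0 0;255 0.25 0 0 0 0 0;255 0.25 0 0 0 0 0"}}

```text
clock: 5.6
tool_pos: [0.5278, -0.0201, 0.082]
ee_rot: [0.657, 0.754, -0.0, 0.0]
ft_force: [0.1, -1.8, 0.3]
finger_gap: 0.19
```

Call:
{"method": "send_rows", "body": {"increments": "255 0.1 0 0 0 0 0;255 0.2 0 0 0 0 0;255 0.25 0 0 0 0 0;255 0.25 0 0 0 0 0"}}

```text
clock: 5.93
tool_pos: [0.5274, -0.0175, 0.082]
ee_rot: [0.657, 0.754, 0.0, 0.0]
ft_force: [-0.0, -1.6, -0.2]
finger_gap: 0.194
```

Call:
{"method": "send_rows", "body": {"increments": "255 0.1 0 0 0 0 0;255 0.2 0 0 0 0 0;255 0.25 0 0 0 0 0;255 0.25 0 0 0 0 0"}}

```text
clock: 6.27
tool_pos: [0.5271, -0.0149, 0.082]
ee_rot: [0.657, 0.754, 0.0, -0.0]
ft_force: [0.9, -1.8, -0.3]
finger_gap: 0.192
```

Call:
{"method": "send_rows", "body": {"increments": "255 0.1 0 0 0 0 0;255 0.2 0 0 0 0 0;255 0.25 0 0 0 0 0;255 0.25 0 0 0 0 0"}}

```text
clock: 6.6
tool_pos: [0.5267, -0.0125, 0.082]
ee_rot: [0.657, 0.754, 0.0, -0.0]
ft_force: [-0.1, -2.0, 0.7]
finger_gap: 0.194
```

Call:
{"method": "send_rows", "body": {"increments": "255 0.1 0 0 0 0 0;255 0.2 0 0 0 0 0;255 0.25 0 0 0 0 0;255 0.25 0 0 0 0 0"}}

```text
clock: 6.93
tool_pos: [0.5264, -0.0101, 0.082]
ee_rot: [0.656, 0.754, -0.0, 0.0]
ft_force: [-0.1, -2.5, 0.3]
finger_gap: 0.194
```

```bash
python3 -c "
from h import *
inc([.537,-.0869,.082])
cv2.imwrite('pics/wrist5.png',vision.get_image('wrist')[:,:,::-1])
"
```

```text
t 6.93 pos [ 0.5264 -0.0101  0.082 ] F [-0.13 -2.51  0.31] gap 17.6
shift cm [-7.75 -0.01 -0.  ] rot deg [0.   0.01 0.03]
```

View pics/wrist5.png

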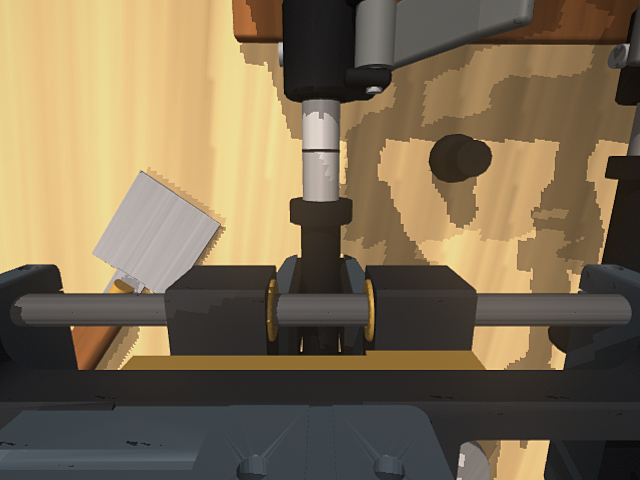

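Call:
{"method": "send_rows", "body": {"increments": "255 0.1 0 0 0 0 0;255 0.2 0 0 0 0 0;255 0.25 0 0 0 0 0;255 0.25 0 0 0 0 0"}}

```text
clock: 7.32
tool_pos: [0.5264, -0.009, 0.082]
ee_rot: [0.656, 0.755, -0.001, 0.001]
ft_force: [0.9, -8.4, -0.3]
finger_gap: 0.19
```

Call:
{"method": "send_rows", "body": {"increments": "255 0.1 0 0 0 0 0;255 0.2 0 0 0 0 0;255 0.2 0 0 0 0 0;255 0.2 0 0 0 0 0"}}

```text
clock: 7.65
tool_pos: [0.5265, -0.0082, 0.082]
ee_rot: [0.656, 0.755, -0.001, 0.002]
ft_force: [2.4, -12.4, -1.3]
finger_gap: 0.193
```

Call:
{"method": "send_rows", "body": {"increments": "255 0.1 0 0 0 0 0;255 0.2 0 0 0 0 0;255 0.25 0 0 0 0 0;255 0.25 0 0 0 0 0;255 0.25 0 0 0 0 0"}}

```text
clock: 8.07
tool_pos: [0.5266, -0.0072, 0.0821]
ee_rot: [0.655, 0.755, -0.002, 0.003]
ft_force: [3.1, -18.6, -1.1]
finger_gap: 0.192
```

```bash
python3 -c "
from h import *
inc([.537,-.0869,.082])
s=telemetry.read_state();print(s['moment'])
cv2.imwrite('pics/wrist6.png',vision.get_image('wrist')[:,:,::-1])
"
```

```text
t 8.07 pos [ 0.5266 -0.0072  0.0821] F [  3.06 -18.6   -1.14] gap 17.5
shift cm [-8.04 -0.09  0.07] rot deg [0.08 0.44 0.18]
[-2.99495727 -0.47860958 -0.01682657]
```

View pics/wrist6.png

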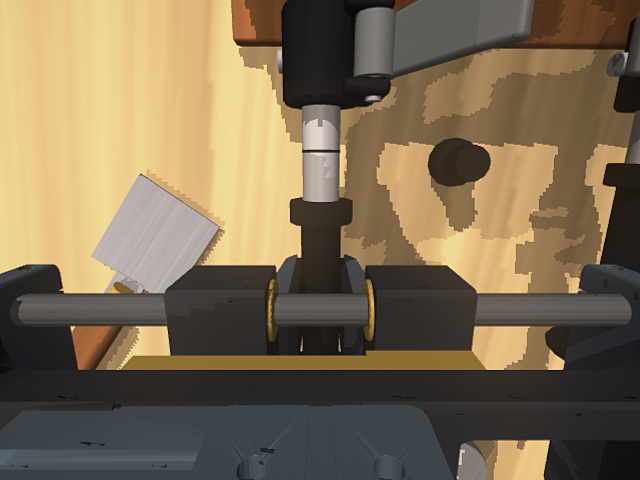

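Call:
{"method": "send_rows", "body": {"increments": "255 -0.1 0 0 0 0 0;255 -0.2 0 0 0 0 0;255 -0.3 0 0 0 0 0;255 -0.3 0 0 0 0 0;255 -0.3 0 0 0 0 0"}}

```text
clock: 8.53
tool_pos: [0.5264, -0.0083, 0.082]
ee_rot: [0.656, 0.755, -0.001, 0.002]
ft_force: [1.6, -10.7, -0.1]
finger_gap: 0.19
```

Call:
{"method": "send_rows", "body": {"increments": "255 -0.1 0 0 0 0 0;255 -0.2 0 0 0 0 0;255 -0.2 0 0 0 0 0;255 -0.2 0 0 0 0 0"}}

```text
clock: 8.87
tool_pos: [0.5264, -0.009, 0.082]
ee_rot: [0.656, 0.754, -0.0, 0.001]
ft_force: [0.4, -6.3, 0.6]
finger_gap: 0.193
```

Call:
{"method": "send_rows", "body": {"increments": "255 -0.1 0 0 0 0 0;255 -0.15 0 0 0 0 0;255 -0.15 0 0 0 0 0;255 -0.15 0 0 0 0 0"}}

```text
clock: 9.2
tool_pos: [0.5263, -0.0095, 0.082]
ee_rot: [0.657, 0.754, 0.0, -0.0]
ft_force: [1.0, -2.6, -0.6]
finger_gap: 0.189
```

Call:
{"method": "send_rows", "body": {"increments": "150 0 0 0 0 0 0;150 0 0 0 0 0 0;150 0 0 0 0 0 0;150 0 0 0 0 0 0;150 0 0 0 0 0 0;150 0 0 0 0 0 0;150 0 0 0 0 0 0"}}

```text
clock: 9.78
tool_pos: [0.5263, -0.0096, 0.082]
ee_rot: [0.657, 0.754, -0.0, -0.0]
ft_force: [-0.0, 0.4, 0.0]
finger_gap: 0.413
```

```bash
python3 -c "
from h import *
inc([.537,-.0869,.082])
cv2.imwrite('pics/wrist7.png',vision.get_image('wrist')[:,:,::-1])
cv2.imwrite('pics/side7.png',vision.get_image('side')[:,:,::-1])
cv2.imwrite('pics/scene7.png',vision.get_image('scene')[:,:,::-1])
"
```

```text
t 9.78 pos [ 0.5263 -0.0096  0.082 ] F [-0.    0.41  0.01] gap 37.6
shift cm [-7.81 -0.   -0.  ] rot deg [-0.   -0.    0.02]
```

View pics/wrist7.png

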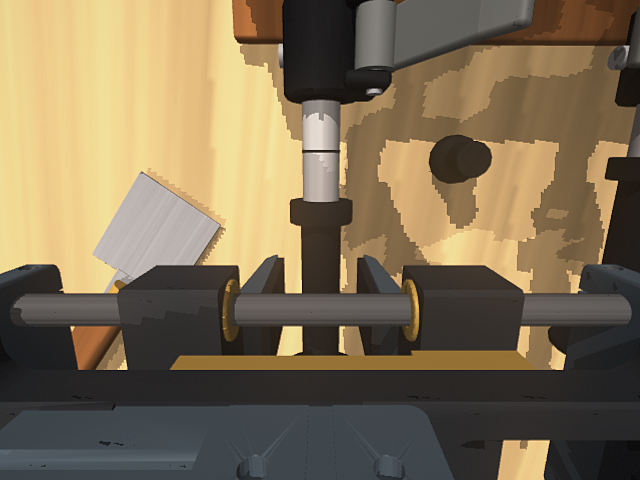

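```bash
python3 -c "
import cv2,numpy as np
I={k:cv2.imread(f'pics/wrist{k}.png',0).astype(np.float32) for k in(4,5,6,7)}
c=lambda a:a[120:235,304:338]
w=cv2.createHanningWindow((34,115),cv2.CV_32F)
for k in(4,5,6): print(k,cv2.phaseCorrelate(c(I[k]),c(I[7]),w))
for k in(4,5,6,7):
  g=np.diff(I[k][:,308:332].mean(1)); print(k,[(i,round(g[i],1)) for i in range(135,215) if abs(g[i])>12])
"
```

```text
4 ((-1.2238780646839196, 0.7918424758805784), 0.8752552919917637)
5 ((-0.0171308802895922, 0.9379683515038622), 0.9416653553644816)
6 ((-0.692481960621155, 0.10348300731423876), 0.6409092386563618)
4 [(148, np.float32(-133.0)), (149, np.float32(-23.5)), (150, np.float32(40.9)), (151, np.float32(88.0)), (152, np.float32(20.4)), (153, np.float32(-12.3)), (200, np.float32(-94.4)), (201, np.float32(-24.6))]
5 [(148, np.float32(-134.5)), (149, np.float32(-29.2)), (150, np.float32(33.1)), (151, np.float32(83.7)), (152, np.float32(41.6)), (200, np.float32(-76.1)), (201, np.float32(-52.5))]
6 [(148, np.float32(-51.0)), (149, np.float32(-124.1)), (151, np.float32(69.9)), (152, np.float32(103.6)), (153, np.float32(-18.8)), (200, np.float32(-13.5)), (201, np.float32(-117.7))]
7 [(149, np.float32(-180.6)), (151, np.float32(66.6)), (152, np.float32(113.9)), (153, np.float32(-22.2)), (201, np.float32(-121.7))]
```

Call:
{"method": "send_rows", "body": {"increments": "150 0 0 -4 0 0 0;150 0 0 -8 0 0 0;150 0 0 -12 0 0 0;200 0 0 -12 0 0 0;255 0 0 -12 0 0 0;255 0 0 -12 0 0 0;255 0 0 -12 0 0 0;255 0 0 -12 0 0 0"}}

```text
clock: 10.6
tool_pos: [0.5253, -0.0096, 0.2002]
ee_rot: [0.657, 0.754, -0.001, -0.001]
ft_force: [0.5, 0.1, -0.4]
finger_gap: 0.076
```

```bash
python3 -c "
from h import *
inc([.5263,-.0096,.20])
c=vision.get_calibration('wrist');np.savez('w8.npz',**c)
cv2.imwrite('pics/wrist8.png',vision.get_image('wrist')[:,:,::-1])
im=vision.get_image('side')[:,:,::-1]
cv2.imwrite('pics/side8.png',im);cv2.imwrite('pics/side8z.png',cv2.resize(im[200:320,220:380],None,fx=5,fy=5,interpolation=cv2.INTER_CUBIC))
"
```

```text
t 10.60 pos [ 0.5253 -0.0096  0.2002] F [ 0.48  0.14 -0.42] gap 7.0
shift cm [-0.01  0.1   0.02] rot deg [-0.2  -0.03  0.02]
```

View pics/wrist8.png

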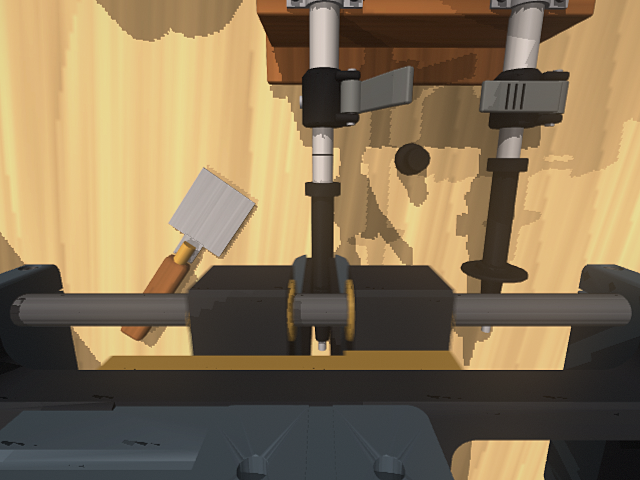

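View pics/side8z.png

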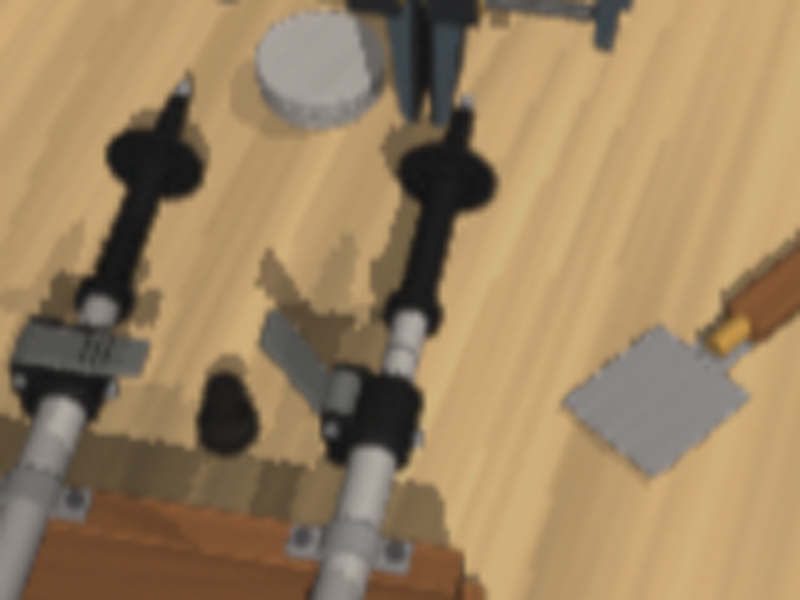

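```bash
cat > chk.py <<'E'
from h import *
c=dict(np.load('w8.npz'))
A=np.array([.5263,-.0096,.085])
a=np.linspace(0,2*np.pi,60)
for s in(.084,.087,.09,.093):
    M=A+ey*s
    for y in(0,.036):
        P=np.array([proj('wrist',M+ey*y+.016*(np.cos(t)*ex+np.sin(t)*ez),c) for t in a]); print(s,y,'cols',P[:,0].min().round(),P[:,0].max().round(),'rows',P[:,1].min().round(),P[:,1].max().round())
    print('shoulder row',proj('wrist',A+ey*.052,c).round(1))
s=.088;M=A+ey*s
for th in(0,.15,.3,.45):
    f=2.32-th; d=-np.cos(f)*ex+np.sin(f)*ez; n=np.sin(f)*ex+np.cos(f)*ez; Hn=M+.019*ex+.018*ey+.014*ez
    for nm,cc in(('wrist',c),('side',C['side'])): print(th,nm,[proj(nm,Hn+d*.053+n*.0055+ey*y,cc).round(0) for y in(-.01,.01)],proj(nm,Hn,cc).round())
E
python3 chk.py
```

```text
0.084 0 cols 301.0 343.0 rows 134.0 137.0
0.084 0.036 cols 300.0 344.0 rows 79.0 88.0
shoulder row [321.9 178.5]
0.087 0 cols 301.0 343.0 rows 129.0 133.0
0.087 0.036 cols 300.0 344.0 rows 74.0 84.0
shoulder row [321.9 178.5]
0.09 0 cols 301.0 343.0 rows 125.0 129.0
0.09 0.036 cols 300.0 344.0 rows 69.0 80.0
shoulder row [321.9 178.5]
0.093 0 cols 300.0 343.0 rows 120.0 125.0
0.093 0.036 cols 300.0 344.0 rows 64.0 75.0
shoulder row [321.9 178.5]
0 wrist [array([420., 109.]), array([422.,  73.])] [349. 101.]
0 side [array([271., 263.]), array([269., 270.])] [289. 279.]
0.15 wrist [array([413., 108.]), array([415.,  71.])] [349. 101.]
0.15 side [array([273., 261.]), array([271., 269.])] [289. 279.]
0.3 wrist [array([404., 107.]), array([406.,  69.])] [349. 101.]
0.3 side [array([276., 260.]), array([274., 268.])] [289. 279.]
0.45 wrist [array([393., 106.]), array([395.,  67.])] [349. 101.]
0.45 side [array([279., 260.]), array([277., 267.])] [289. 279.]
```

```bash
cat >> h.py <<'E'
M=np.array([.5263,-.0096,.085])+ey*.0905
def T(x,ztip,y=18): return M+ex*x/1000+ey*y/1000+ez*(ztip+17)/1000   # TCP target, collar mm
def col():
    s=telemetry.read_state(); r=(s['tool_pos']-M)*1000; f=s['ft_force']
    print('t %.2f'%s['clock'],'collar x %.1f y %.1f tipz %.1f'%(r@ex,r@ey,r[2]-17),'F ex %.1f ey %.1f ez %.1f'%(f@ex,f@ey,f[2]),'gap',s['finger_gap'])
E
python3 -c "
from h import *
inc(T(72,98)); inc(T(72,45))
"
```

```text
t 10.70 pos [ 0.5257 -0.0096  0.2006] F [ 0.75 -0.38 -0.26] gap 0.9
shift cm [10.84  7.26  0.05] rot deg [-0.15 -0.02  0.02]
t 10.70 pos [ 0.5257 -0.0096  0.2006] F [ 0.75 -0.38 -0.26] gap 0.9
shift cm [10.84  7.28  5.35] rot deg [-0.15 -0.02  0.02]
```

Call:
{"method": "send_rows", "body": {"increments": "255 3 2 0 0 0 0;255 6 4 0 0 0 0;255 9 6 0 0 0 0;255 10.8 7.2 0 0 0 0;255 10.8 7.2 1.5 0 0 0;255 10.8 7.2 3.5 0 0 0;255 10.8 7.2 5.3 0 0 0;255 10.8 7.2 5.3 0 0 0;255 10.8 7.2 5.3 0 0 0;255 10.8 7.2 5.3 0 0 0"}}

```text
clock: 11.53
tool_pos: [0.5833, 0.1072, 0.1495]
ee_rot: [0.657, 0.754, 0.0, 0.0]
ft_force: [0.1, 0.1, 0.9]
finger_gap: 0.005
```

```bash
python3 -c "
from h import *
col()
a=vision.get_image('side')[:,:,::-1];b=vision.get_image('scene')[:,:,::-1]
z=lambda i,y,x:cv2.resize(i[y:y+120,x:x+160],None,fx=3,fy=3,interpolation=cv2.INTER_CUBIC)
cv2.imwrite('pics/p9.png',cv2.resize(np.vstack([z(a,190,210),z(b,170,320)]),(400,600)))
cv2.imwrite('pics/wrist9.png',vision.get_image('wrist')[:,:,::-1])
"
```

```text
t 11.53 collar x 72.5 y 17.4 tipz 47.5 F ex 0.1 ey 0.1 ez 0.9 gap 0.005392038148271304
```

View pics/p9.png

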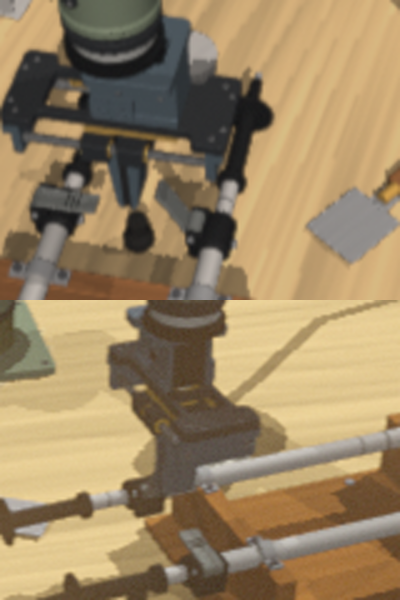

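View pics/wrist9.png

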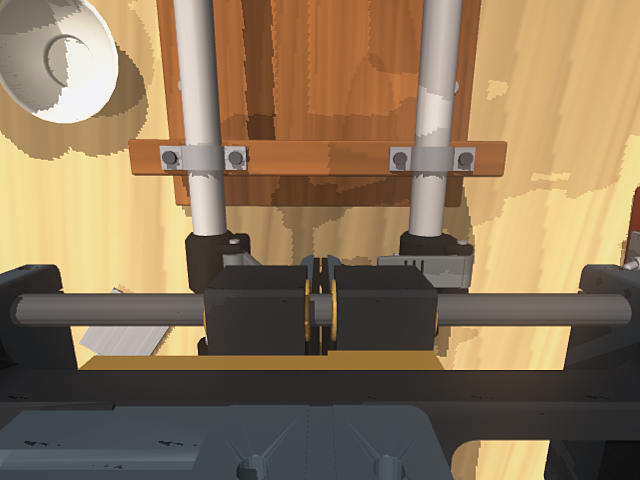

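Call:
{"method": "send_rows", "body": {"increments": "255 0 0 0.25 0 0 0;255 0 -0.5 0.25 0 0 0;255 0 -1 0.25 0 0 0;255 0 -1.5 0.25 0 0 0;255 0 -2 0.25 0 0 0;255 0 -2.5 0.25 0 0 0;255 0 -3 0.25 0 0 0;255 0 -3 0.25 0 0 0;255 0 -3 0.25 0 0 0"}}

```text
clock: 12.43
tool_pos: [0.5518, 0.1029, 0.1461]
ee_rot: [0.657, 0.754, -0.001, -0.001]
ft_force: [-0.0, 0.1, 0.7]
finger_gap: 0.005
```

```bash
python3 -c "
from h import *
col()
a=vision.get_image('side')[:,:,::-1]
z=lambda i,y,x:cv2.resize(i[y:y+120,x:x+160],None,fx=4,fy=4,interpolation=cv2.INTER_CUBIC)
cv2.imwrite('pics/p10.png',z(a,190,210))
"
```

```text
t 12.43 collar x 40.8 y 17.5 tipz 44.1 F ex 0.0 ey 0.1 ez 0.7 gap 0.004551768286391374
```

View pics/p10.png

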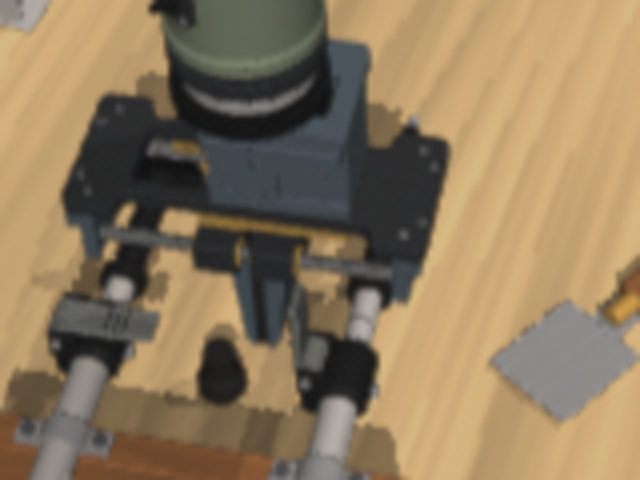

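Call:
{"method": "send_rows", "body": {"increments": "255 0 -0.3 -0.5 0 0 0;255 0 -0.6 -0.9 0 0 0;255 0 -1 -1.1 0 0 0;255 0 -1.3 -1.1 0 0 0;255 0 -1.7 -1.1 0 0 0;255 0 -2.1 -1.0 0 0 0;255 0 -2.1 -1.0 0 0 0;255 0 -2.1 -1.0 0 0 0"}}

```text
clock: 13.15
tool_pos: [0.533, 0.1003, 0.1573]
ee_rot: [0.657, 0.754, 0.001, 0.001]
ft_force: [2.4, 0.2, 4.3]
finger_gap: 0.005
```

```bash
python3 -c "
from h import *
col()
a=vision.get_image('side')[:,:,::-1]
z=lambda i,y,x:cv2.resize(i[y:y+120,x:x+160],None,fx=4,fy=4,interpolation=cv2.INTER_CUBIC)
cv2.imwrite('pics/p11.png',z(a,190,210))
"
```

```text
t 13.15 collar x 21.8 y 17.5 tipz 55.3 F ex 2.4 ey -0.2 ez 4.3 gap 0.0046809636278193276
```

View pics/p11.png

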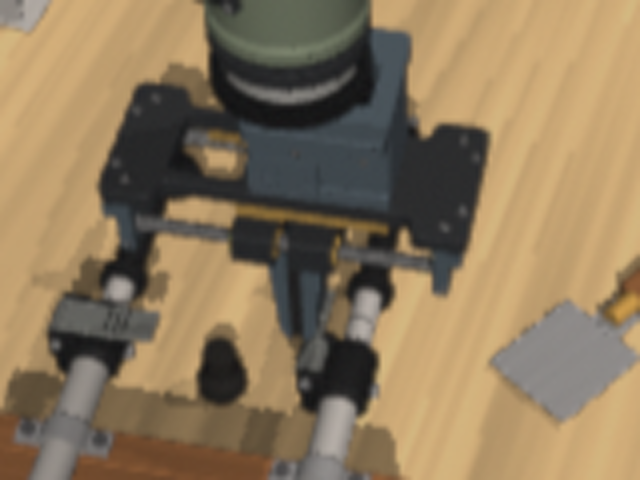

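```bash
python3 -c "
from h import *
col()
a=vision.get_image('scene')[:,:,::-1]
cv2.imwrite('pics/p12.png',cv2.resize(a[180:300,310:470],None,fx=4,fy=4,interpolation=cv2.INTER_CUBIC))
cv2.imwrite('pics/wrist12.png',vision.get_image('wrist')[:,:,::-1])
col()
"
```

```text
t 13.20 collar x 21.8 y 17.5 tipz 55.2 F ex 4.5 ey 0.9 ez 4.1 gap 0.0046614061361582824
t 13.30 collar x 21.7 y 17.5 tipz 54.9 F ex 3.4 ey 0.6 ez 5.1 gap 0.005698004367452714
```

View pics/p12.png

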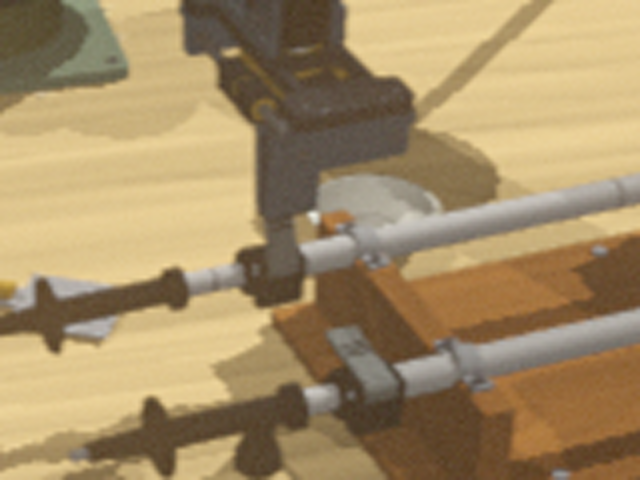

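View pics/wrist12.png

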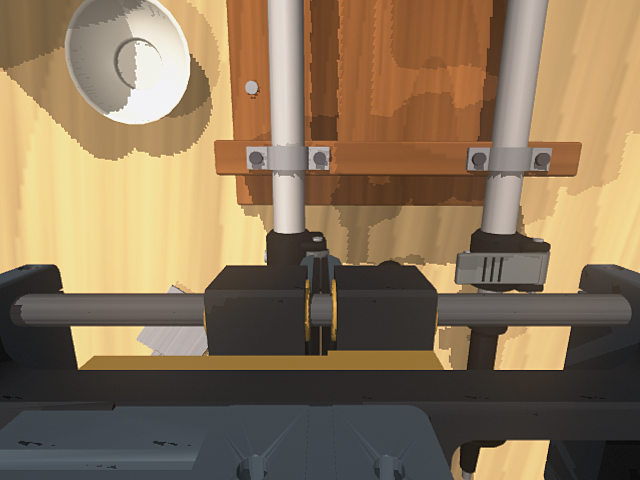

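Call:
{"method": "send_rows", "body": {"increments": "255 0 -0.3 0 0 0 0;255 0 -0.6 0.15 0 0 0;255 0 -0.9 0.3 0 0 0;255 0 -0.9 0.3 0 0 0"}}

```text
clock: 13.63
tool_pos: [0.5248, 0.0992, 0.1544]
ee_rot: [0.657, 0.754, 0.002, 0.001]
ft_force: [6.3, 0.7, 6.8]
finger_gap: 0.004
```

```bash
python3 -c "
from h import *
col()"
```

```text
t 13.63 collar x 13.4 y 17.5 tipz 52.4 F ex 6.4 ey -0.2 ez 6.8 gap 0.0037145994519793496
```

Call:
{"method": "send_rows", "body": {"increments": "255 0 -0.3 0.15 0 0 0;255 0 -0.6 0.3 0 0 0;255 0 -0.9 0.5 0 0 0;255 0 -0.9 0.5 0 0 0"}}

```text
clock: 13.97
tool_pos: [0.5167, 0.0981, 0.1503]
ee_rot: [0.657, 0.754, 0.003, 0.002]
ft_force: [5.9, 1.3, 10.6]
finger_gap: 0.005
```

```bash
python3 -c "
from h import *
col()
a=vision.get_image('side')[:,:,::-1];b=vision.get_image('scene')[:,:,::-1]
z=lambda i,y,x:cv2.resize(i[y:y+100,x:x+130],None,fx=3,fy=3,interpolation=cv2.INTER_CUBIC)
cv2.imwrite('pics/p13.png',np.hstack([z(a,210,240),z(b,180,330)]))
"
```

```text
t 13.97 collar x 5.3 y 17.5 tipz 48.3 F ex 6.0 ey 0.4 ez 10.6 gap 0.004644739597470965
```

View pics/p13.png

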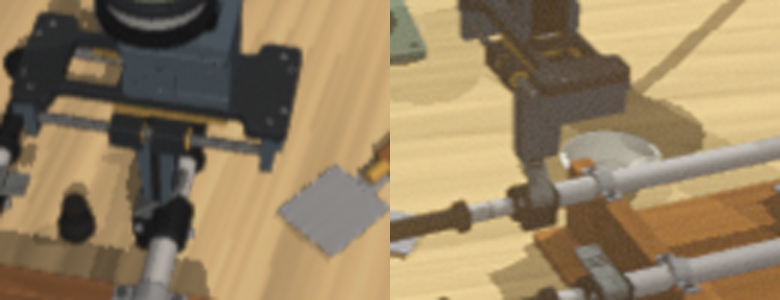

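Call:
{"method": "send_rows", "body": {"increments": "255 0 -0.3 0.2 0 0 0;255 0 -0.6 0.45 0 0 0;255 0 -0.8 0.7 0 0 0;255 0 -0.8 0.7 0 0 0"}}

```text
clock: 14.4
tool_pos: [0.5072, 0.0968, 0.1424]
ee_rot: [0.657, 0.754, 0.001, 0.001]
ft_force: [3.2, 1.4, 6.6]
finger_gap: 0.005
```

```bash
python3 -c "
from h import *
col()"
```

```text
t 14.40 collar x -4.3 y 17.5 tipz 40.4 F ex 3.3 ey 1.0 ez 6.6 gap 0.005486807477747351
```

Call:
{"method": "send_rows", "body": {"increments": "255 0 -0.2 0.25 0 0 0;255 0 -0.4 0.5 0 0 0;255 0 -0.6 0.85 0 0 0;255 0 -0.6 0.85 0 0 0"}}

```text
clock: 14.73
tool_pos: [0.4979, 0.0954, 0.1315]
ee_rot: [0.657, 0.754, -0.003, -0.002]
ft_force: [-0.4, 0.1, -0.1]
finger_gap: 0.005
```

```bash
python3 -c "
from h import *
col()
a=vision.get_image('side')[:,:,::-1];b=vision.get_image('scene')[:,:,::-1]
z=lambda i,y,x:cv2.resize(i[y:y+100,x:x+130],None,fx=3,fy=3,interpolation=cv2.INTER_CUBIC)
cv2.imwrite('pics/p14.png',np.hstack([z(a,210,240),z(b,180,330)]))
"
```

```text
t 14.73 collar x -13.7 y 17.4 tipz 29.5 F ex -0.4 ey 0.2 ez -0.1 gap 0.005456164779983565
```

View pics/p14.png

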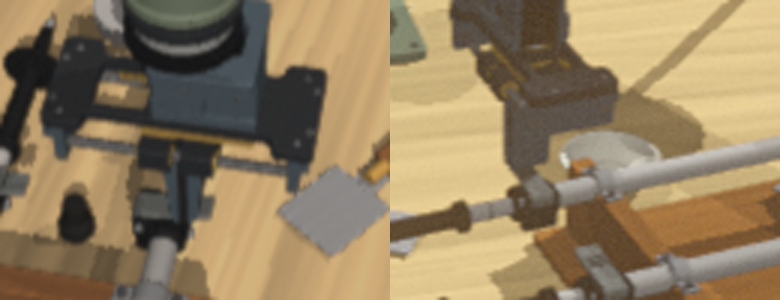

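Call:
{"method": "send_rows", "body": {"increments": "255 0 -0.6 0.2 0 0 0;255 0 -0.6 0.4 0 0 0;255 0 -0.6 0.6 0 0 0;255 0 -0.6 0.8 0 0 0;255 0 -0.6 0.9 0 0 0;255 0 -0.6 0.9 0 0 0;255 0 -0.6 0.9 0 0 0"}}

```text
clock: 15.42
tool_pos: [0.4941, 0.0949, 0.1243]
ee_rot: [0.657, 0.754, -0.001, -0.0]
ft_force: [-2.5, 0.1, 5.3]
finger_gap: 0.007
```

```bash
python3 -c "
from h import *
col()"
```

```text
t 15.42 collar x -17.6 y 17.4 tipz 22.3 F ex -2.5 ey 0.4 ez 5.3 gap 0.007423852975912837
```

Call:
{"method": "send_rows", "body": {"increments": "255 0 0 0.1 0 0 0;255 0 0 0.2 0 0 0;255 0 0 0.2 0 0 0;255 0 0 0.2 0 0 0;255 0 0 0.2 0 0 0"}}

```text
clock: 15.83
tool_pos: [0.494, 0.0949, 0.1234]
ee_rot: [0.657, 0.754, -0.0, -0.0]
ft_force: [-4.7, -0.7, 12.4]
finger_gap: 0.002
```

```bash
python3 -c "
from h import *
col()"
```

```text
t 15.83 collar x -17.6 y 17.4 tipz 21.4 F ex -4.7 ey -0.0 ez 12.4 gap 0.002110597092591603
```

Stiff against the shut stop at 12 N, so I'll lift off and look.

Call:
{"method": "send_rows", "body": {"increments": "255 0 0 -1 0 0 0;255 0 0 -4 0 0 0;255 -2 0 -8 0 0 0;255 -6 0 -10 0 0 0;255 -9 0 -10 0 0 0;255 -11 0 -10 0 0 0;255 -11 0 -10 0 0 0;255 -11 0 -10 0 0 0"}}

```text
clock: 16.5
tool_pos: [0.5098, -0.0145, 0.2219]
ee_rot: [0.657, 0.753, 0.0, -0.0]
ft_force: [1.0, 0.8, -0.6]
finger_gap: 0.005
```

```bash
python3 -c "
from h import *
col()
c=vision.get_calibration('wrist')
cv2.imwrite('pics/wrist15.png',vision.get_image('wrist')[:,:,::-1])
for y in(-37.5,-38.5,-39.5,0): print(y,proj('wrist',M+ey*y/1000-.001*ez,c).round(1))
a=vision.get_image('side')[:,:,::-1]
cv2.imwrite('pics/p15.png',cv2.resize(a[190:310,210:370],None,fx=5,fy=5,interpolation=cv2.INTER_CUBIC))
cv2.imwrite('pics/scene15.png',vision.get_image('scene')[:,:,::-1])
"
```

```text
t 16.50 collar x -17.0 y -93.1 tipz 119.9 F ex 1.1 ey 0.7 ez -0.6 gap 0.005079146775792465
-37.5 [340.3 172.4]
-38.5 [340.3 173.6]
-39.5 [340.3 174.8]
0 [340.8 125.2]
```

View pics/p15.png

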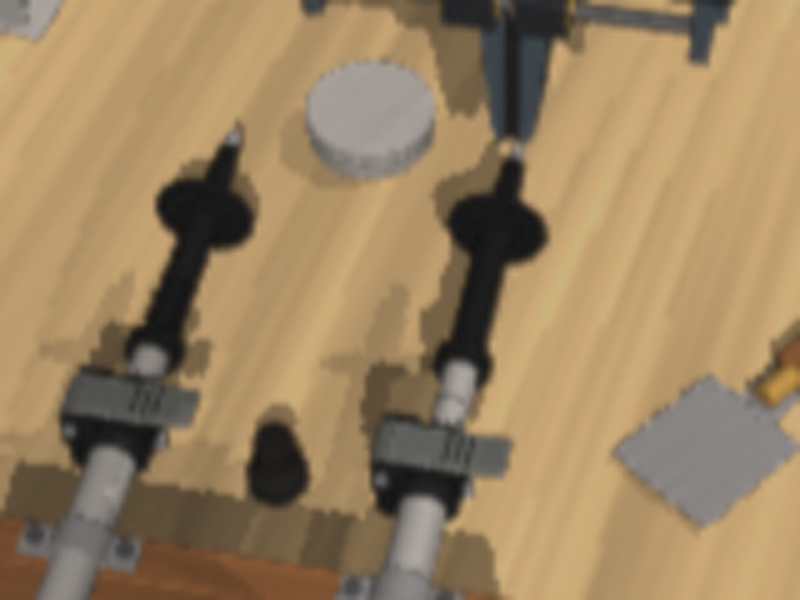

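View pics/wrist15.png

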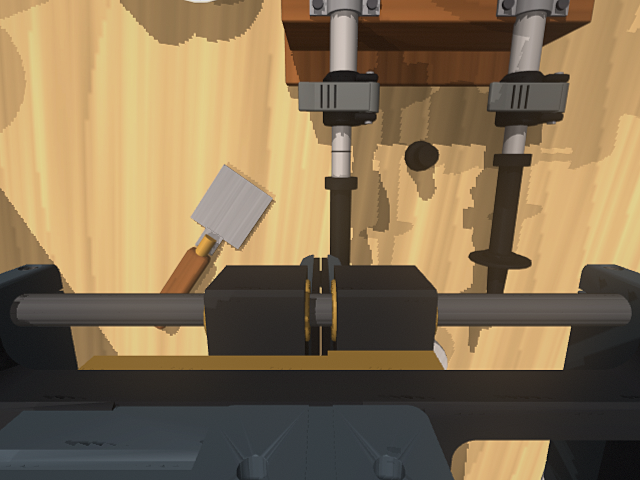

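View pics/scene15.png

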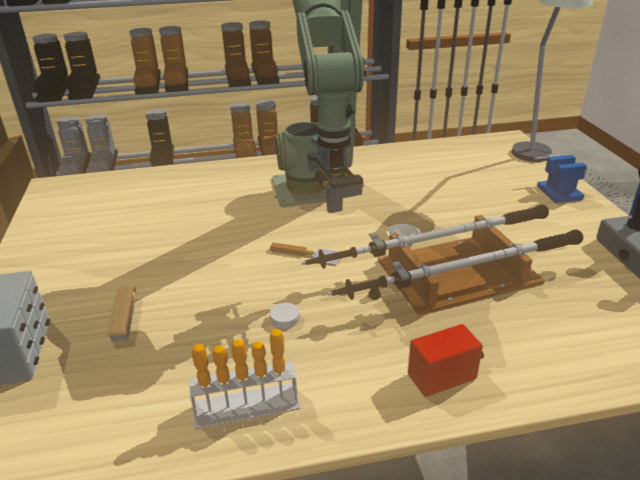

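```bash
python3 -c "
from h import *
from scipy.ndimage import gaussian_filter1d as g1
c8=dict(np.load('w8.npz')); c15=vision.get_calibration('wrist')
for k,c,x in((8,c8,322),(15,c15,340)):
  I=cv2.imread(f'pics/wrist{k}.png',0).astype(float)[:,x-6:x+6].mean(1)
  g=np.diff(I)
  out=[]
  for lo,hi,sg in((143,162,1),(165,195,1)):
    w=np.clip(-g[lo:hi],0,None); w[w<15]=0; r=(w*np.arange(lo,hi)).sum()/w.sum()+.5
    P=onz('wrist',(x,r),.092,c); out.append(((P-M)@ey*1000).round(2)); print(k,r.round(2))
  print(k,'mark y, shoulder edge y',out)
"
```

```text
8 153.5
8 182.5
8 mark y, shoulder edge y [np.float64(-19.85), np.float64(-41.08)]
15 150.21
15 177.04
15 mark y, shoulder edge y [np.float64(-18.17), np.float64(-39.28)]
```

```bash
python3 -c "
from h import *
c8=dict(np.load('w8.npz')); c15=vision.get_calibration('wrist')
for k,c,x in((8,c8,322),(15,c15,340)):
  im=cv2.imread(f'pics/wrist{k}.png',0).astype(float)
  for xs in (x-3,x,x+3):
    I=im[:,xs-2:xs+3].mean(1); g=np.diff(I); g2=g[110:140]; j=np.argmax(g2)+110
    w=np.clip(g[j-2:j+3],0,None); r=(w*np.arange(j-2,j+3)).sum()/w.sum()+.5
    print(k,xs,r.round(2),((onz('wrist',(xs,r),.085,c)-M)@ey*1000).round(2))
    # cradle clamp / crossbar as fixed reference
"
```

```text
8 319 126.96 -0.53
8 322 126.83 -0.44
8 325 126.98 -0.55
15 337 125.36 1.37
15 340 125.27 1.43
15 343 125.28 1.42
```

```bash
cat > d.py <<'E'
from h import *
def T4(R,p): A=np.eye(4);A[:3,:3]=R;A[:3,3]=p;return A
s=telemetry.read_state(); c=vision.get_calibration('wrist')
TW=T4(Ro.from_quat(s['ee_rot']).as_matrix(),s['tool_pos']); CW=T4(c['R'],c['t']); X=CW@TW   # cam<-tool
def cal(p,q):
    A=X@np.linalg.inv(T4(q.as_matrix(),p)); return dict(K=c['K'],R=A[:3,:3],t=A[:3,3])
def pk(I,lo,hi,sg):
    g=sg*np.diff(I); j=lo+np.argmax(g[lo:hi]); w=np.clip(g[j-2:j+3],0,None); return (w*np.arange(j-2,j+3)).sum()/w.sum()+.5
poses={5:([.5264,-.0101,.0820],[0,.01,.03]),6:([.5266,-.0072,.0821],[.08,.44,.18]),7:([.5263,-.0096,.082],[0,0,.02]),15:(s['tool_pos'],None)}
win={5:((90,115),(140,160)),6:((90,115),(140,160)),7:((90,115),(140,160)),15:((115,135),(145,156))}
for k,(p,e) in poses.items():
    q=Ro.from_quat(s['ee_rot']) if e is None else RT*Ro.from_rotvec(np.radians(e)).inv()
    cc=cal(np.array(p),q); im=cv2.imread(f'pics/wrist{k}.png',0).astype(float); r=[]
    for x in ((313,320,327) if k!=15 else (337,340,343)):
        I=im[:,x-2:x+3].mean(1); a=pk(I,*win[k][0],1); b=pk(I,*win[k][1],-1)
        ya=((onz('wrist',(x,a),.085,cc)-M)@ey)*1e3; yb=((onz('wrist',(x,b),.092,cc)-M)@ey)*1e3
        r.append((round(a,2),round(b,2),round(ya,2),round(yb,2),round(ya-yb,2)))
    print(k,r)
E
python3 d.py
```

```text
5 [(np.float64(99.09), np.float64(148.6), np.float64(-0.4), np.float64(-20.27), np.float64(19.88)), (np.float64(98.91), np.float64(148.62), np.float64(-0.33), np.float64(-20.28), np.float64(19.95)), (np.float64(99.09), np.float64(148.57), np.float64(-0.4), np.float64(-20.27), np.float64(19.87))]
6 [(np.float64(104.23), np.float64(149.21), np.float64(0.39), np.float64(-17.61), np.float64(18.01)), (np.float64(104.14), np.float64(149.21), np.float64(0.44), np.float64(-17.6), np.float64(18.04)), (np.float64(104.29), np.float64(149.19), np.float64(0.38), np.float64(-17.59), np.float64(17.98))]
7 [(np.float64(99.74), np.float64(149.47), np.float64(-0.14), np.float64(-20.11), np.float64(19.97)), (np.float64(99.35), np.float64(149.47), np.float64(0.01), np.float64(-20.11), np.float64(20.12)), (np.float64(99.67), np.float64(149.46), np.float64(-0.11), np.float64(-20.11), np.float64(19.99))]
15 [(np.float64(125.36), np.float64(150.21), np.float64(1.37), np.float64(-18.17), np.float64(19.53)), (np.float64(125.27), np.float64(150.22), np.float64(1.43), np.float64(-18.17), np.float64(19.61)), (np.float64(125.28), np.float64(150.21), np.float64(1.42), np.float64(-18.17), np.float64(19.59))]
```

The lever is shut (side 450,450; wrist 338,97) and no bystander has moved. But the shoulder-to-collar distance measured before and after release suggests the buffer rebounded when I let go, so the section may bear with about 0 N. I'll reopen the lever, press again with loose fingers pushing on the flange so letting go can't kick it back, and then lock it again.

```bash
python3 -c "
from h import *
s=telemetry.read_state();print(s['joint_positions'].round(2))
R2=RT*Ro.from_euler('z',90,degrees=True)
print('tool y',R2.as_matrix()[:,1],ey)
inc(T(-36,60),R2); inc(T(-36,60),RT*Ro.from_euler('z',-90,degrees=True))
"
```

```text
[-0.05  0.22  1.72  0.    1.19 -0.19]
tool y [ 0.13744455 -0.99050946  0.        ] [-0.13744455  0.99050946  0.        ]
t 16.65 pos [ 0.5095 -0.013   0.2216] F [ 0.17 -0.19 -0.1 ] gap 0.5
shift cm [10.95 -1.87  5.97] rot deg [-6.000e-02  1.000e-02  9.008e+01]
t 16.65 pos [ 0.5095 -0.013   0.2216] F [ 0.17 -0.19 -0.1 ] gap 0.5
shift cm [10.95 -1.87  5.97] rot deg [-1.000e-02 -6.000e-02 -8.992e+01]
```

Call:
{"method": "send_rows", "body": {"increments": "165 4 -0.6 0 0 0 90;165 8 -1.2 0 0 0 90;165 10.9 -1.9 0 0 0 90;165 10.9 -1.9 0 0 0 90;165 10.9 -1.9 0 0 0 90;165 10.9 -1.9 0 0 0 90;165 10.9 -1.9 0 0 0 90;165 10.9 -1.9 0 0 0 90;165 10.9 -1.9 0 0 0 90;165 10.9 -1.9 0 0 0 90"}}

```text
clock: 17.48
tool_pos: [0.4754, 0.0927, 0.2217]
ee_rot: [0.97, 0.243, -0.0, -0.0]
ft_force: [-0.4, -0.0, -0.4]
finger_gap: 0.352
```

Call:
{"method": "send_rows", "body": {"increments": "165 0 0 0 0 0 18.4;165 0 0 0 0 0 18.4;165 0 0 0 0 0 18.4;165 0 0 0 0 0 18.4;165 0 0 0 0 0 18.4"}}

```text
clock: 17.9
tool_pos: [0.4756, 0.0922, 0.2218]
ee_rot: [0.996, 0.088, -0.0, -0.0]
ft_force: [0.2, 0.4, -0.2]
finger_gap: 0.355
```

```bash
cat >> h.py <<'E'
R2=RT*Ro.from_euler('z',90,degrees=True)
E
python3 -c "
from h import *
col()
inc(T(-38,40),R2)
cv2.imwrite('pics/wrist16.png',vision.get_image('wrist')[:,:,::-1])
"
```

```text
t 17.90 collar x -36.3 y 17.4 tipz 119.8 F ex 0.2 ey 0.4 ez -0.2 gap 0.35466770866974995
t 17.90 pos [0.4756 0.0922 0.2218] F [ 0.19  0.41 -0.16] gap 32.3
shift cm [-0.17 -0.07  7.98] rot deg [-0.01  0.03  2.23]
```

View pics/wrist16.png

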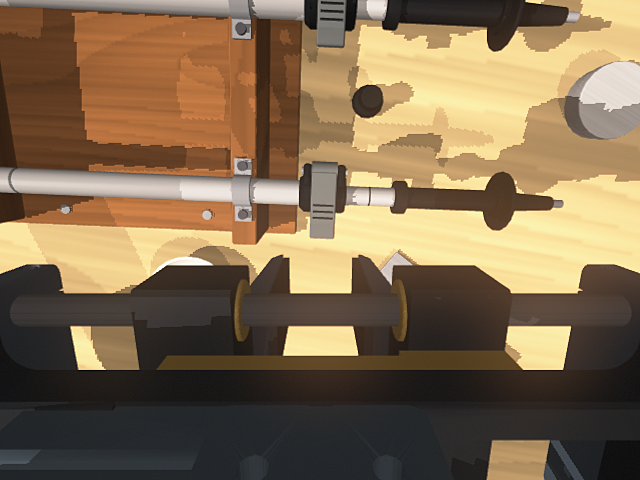

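Call:
{"method": "send_rows", "body": {"increments": "165 -0.1 -0.05 0 0 0 2;165 -0.1 -0.05 4 0 0 2;165 -0.1 -0.05 8 0 0 2;165 -0.1 -0.05 10 0 0 2;165 -0.1 -0.05 10.8 0 0 2;165 -0.1 -0.05 10.8 0 0 2;165 -0.1 -0.05 10.8 0 0 2"}}

```text
clock: 18.53
tool_pos: [0.4756, 0.092, 0.1147]
ee_rot: [0.998, 0.07, 0.001, -0.0]
ft_force: [0.2, -0.4, 0.3]
finger_gap: 0.352
```

```bash
python3 -c "
from h import *
col()
cv2.imwrite('pics/wrist17.png',vision.get_image('wrist')[:,:,::-1])
a=vision.get_image('side')[:,:,::-1];b=vision.get_image('scene')[:,:,::-1]
z=lambda i,y,x:cv2.resize(i[y:y+100,x:x+130],None,fx=3,fy=3,interpolation=cv2.INTER_CUBIC)
cv2.imwrite('pics/p17.png',np.hstack([z(a,210,240),z(b,180,330)]))
"
```

```text
t 18.53 collar x -36.2 y 17.1 tipz 12.7 F ex 0.1 ey -0.4 ez 0.3 gap 0.35243812954047715
```

View pics/wrist17.png

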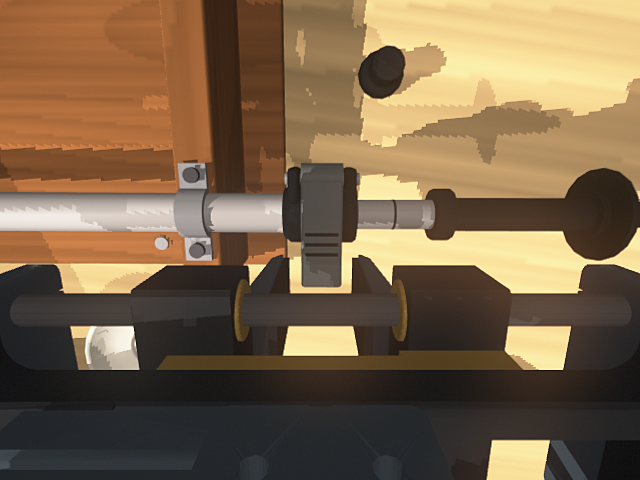

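View pics/p17.png

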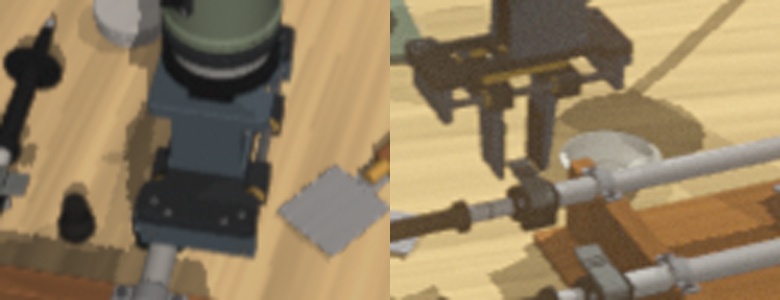

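Call:
{"method": "send_rows", "body": {"increments": "165 0 0 0.3 0 0 0;220 0 0 0.3 0 0 0;220 0 0 0.3 0 0 0;220 0 0 0.3 0 0 0;220 0 0 0.3 0 0 0;220 0 0 0.3 0 0 0;220 0 0 0.3 0 0 0;220 0 0 0.3 0 0 0", "newtons": 10}}

```text
clock: 19.35
tool_pos: [0.4749, 0.0916, 0.1111]
ee_rot: [0.998, 0.069, 0.0, 0.0]
ft_force: [-0.3, -0.2, 1.4]
finger_gap: 0.216
```

Call:
{"method": "send_rows", "body": {"increments": "220 0 0 -0.1 0 0 0;220 0 0 -0.2 0 0 0;220 0 0 -0.3 0 0 0;220 0 0 -0.3 0 0 0"}}

```text
clock: 19.68
tool_pos: [0.4751, 0.0917, 0.1137]
ee_rot: [0.998, 0.069, 0.0, 0.0]
ft_force: [2.4, -0.7, -5.7]
finger_gap: 0.212
```

```bash
python3 -c "
from h import *
col()"
```

```text
t 19.68 collar x -36.8 y 16.8 tipz 11.7 F ex 2.3 ey -1.0 ez -5.7 gap 0.21173349409334874
```

Call:
{"method": "send_rows", "body": {"increments": "220 0 0 -0.2 0 0 0;220 0 0 -0.4 0 0 0;220 0.05 0 -0.6 0 0 0;220 0.1 0 -0.6 0 0 0"}}

```text
clock: 20.02
tool_pos: [0.4759, 0.0918, 0.1206]
ee_rot: [0.998, 0.069, 0.0, 0.0]
ft_force: [1.1, -2.2, -2.5]
finger_gap: 0.211
```

```bash
python3 -c "
from h import *
col()"
```

```text
t 20.02 collar x -36.0 y 16.9 tipz 18.6 F ex 0.8 ey -2.3 ez -2.5 gap 0.21107642498973295
```

Call:
{"method": "send_rows", "body": {"increments": "220 0.1 0 -0.2 0 0 0;220 0.2 0 -0.5 0 0 0;220 0.3 0 -0.8 0 0 0;220 0.3 0 -0.8 0 0 0"}}

```text
clock: 20.35
tool_pos: [0.479, 0.0922, 0.1291]
ee_rot: [0.998, 0.069, 0.0, 0.0]
ft_force: [-0.7, -2.8, 2.2]
finger_gap: 0.213
```

```bash
python3 -c "
from h import *
col()
cv2.imwrite('pics/wrist18.png',vision.get_image('wrist')[:,:,::-1])
"
```

```text
t 20.35 collar x -32.9 y 16.9 tipz 27.1 F ex -1.1 ey -2.7 ez 2.2 gap 0.21322002431811404
```

View pics/wrist18.png

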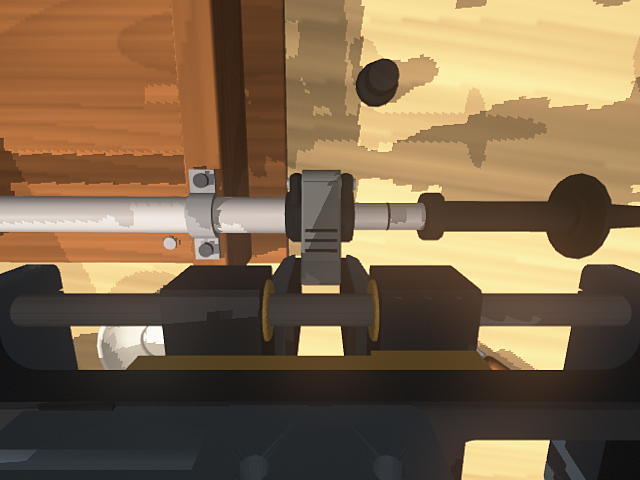

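Call:
{"method": "send_rows", "body": {"increments": "220 0.2 0 -0.5 0 0 0;220 0.5 0 -1 0 0 0;220 1 0 -1.5 0 0 0;220 1.5 0 -2 0 0 0;220 2.1 0 -2.4 0 0 0;220 2.7 0 -2.7 0 0 0;220 3.4 0 -2.9 0 0 0;220 4.1 0 -3.05 0 0 0;220 4.5 0 -3.1 0 0 0;220 4.5 0 -3.1 0 0 0"}}

```text
clock: 21.23
tool_pos: [0.5228, 0.0983, 0.1582]
ee_rot: [0.998, 0.069, -0.002, 0.0]
ft_force: [-1.0, -1.4, -4.3]
finger_gap: 0.139
```

```bash
python3 -c "
from h import *
col()
cv2.imwrite('pics/wrist19.png',vision.get_image('wrist')[:,:,::-1])
b=vision.get_image('scene')[:,:,::-1]
cv2.imwrite('pics/p19.png',cv2.resize(b[150:290,310:470],None,fx=4,fy=4,interpolation=cv2.INTER_CUBIC))
"
```

```text
t 21.23 collar x 11.4 y 16.8 tipz 56.2 F ex -1.2 ey -1.2 ez -4.3 gap 0.13897596313057853
```

View pics/wrist19.png

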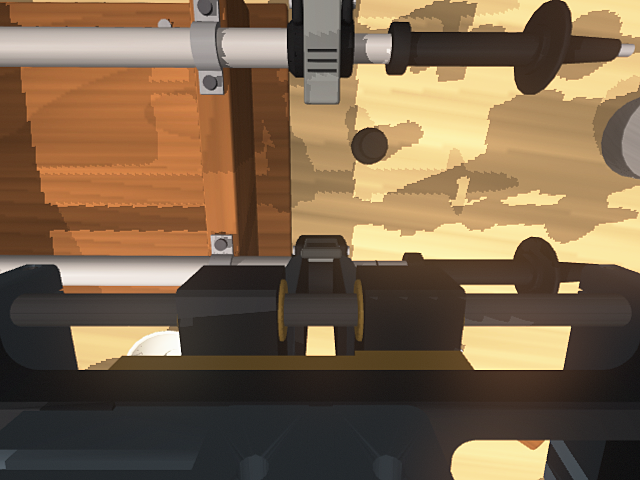

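View pics/p19.png

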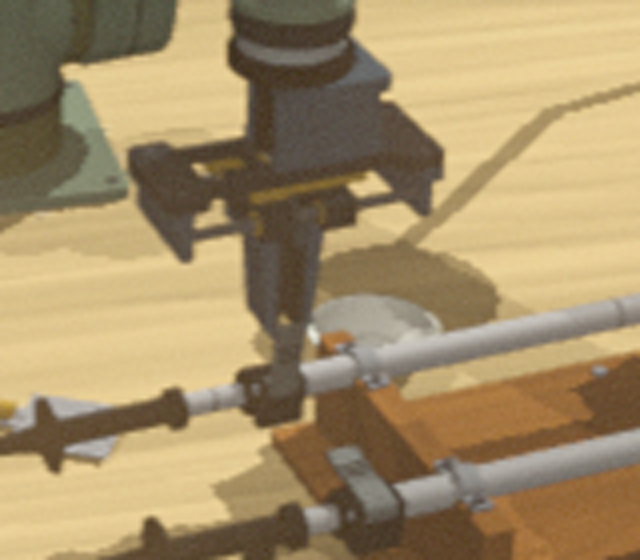

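Call:
{"method": "send_rows", "body": {"increments": "150 0 0 0 0 0 0;150 0 0 0 0 0 0;150 0 0 0 0 0 0;150 0.2 0 -1 0 0 0;150 0.5 0 -4 0 0 0;150 0.5 0 -7 0 0 0;150 0.5 0 -7 0 0 0"}}

```text
clock: 21.92
tool_pos: [0.5321, 0.1, 0.2355]
ee_rot: [0.998, 0.069, 0.007, -0.001]
ft_force: [0.5, 1.2, 0.4]
finger_gap: 0.409
```

```bash
python3 -c "
from h import *
col()
# next target: behind flange
s0=-39
inc(M+ey*(s0-30)/1000+ez*.12,RT)
cv2.imwrite('pics/wrist20.png',vision.get_image('wrist')[:,:,::-1])
a=vision.get_image('side')[:,:,::-1];b=vision.get_image('scene')[:,:,::-1]
z=lambda i,y,x:cv2.resize(i[y:y+100,x:x+130],None,fx=3,fy=3,interpolation=cv2.INTER_CUBIC)
cv2.imwrite('pics/p20.png',np.hstack([z(a,210,240),z(b,180,330)]))
"
```

```text
t 21.92 collar x 20.8 y 17.3 tipz 133.5 F ex 0.6 ey 1.2 ez 0.4 gap 0.4090095128433632
t 21.92 pos [0.5321 0.1    0.2355] F [0.46 1.24 0.36] gap 37.2
shift cm [-2.13  8.63  3.02] rot deg [  0.59  -0.65 -89.96]
```

View pics/p20.png

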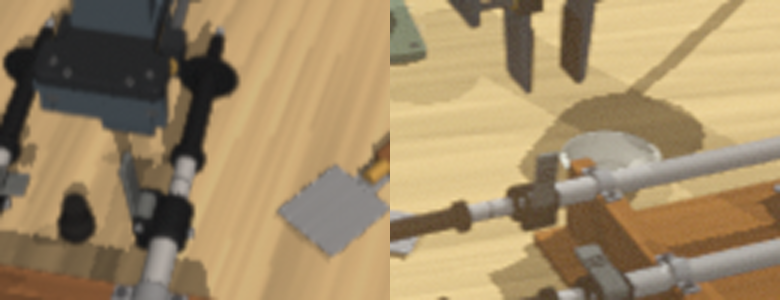

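View pics/wrist20.png

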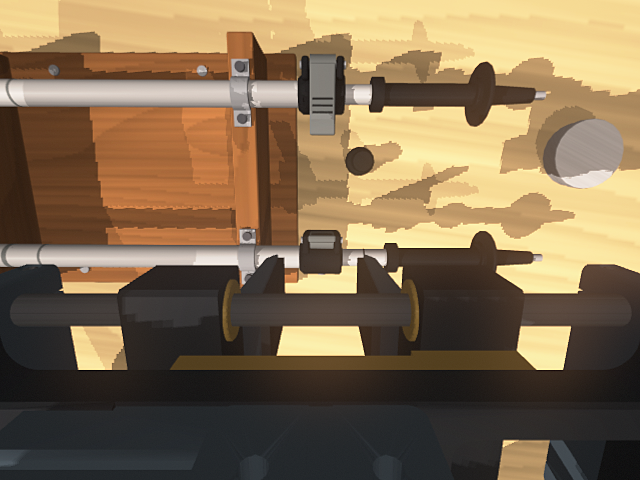

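```bash
python3 -c "
from h import *
inc(M+ey*(-72)/1000+ez*(.2-.085),RT)"
```

```text
t 22.07 pos [0.5283 0.0993 0.2293] F [-0.9  -1.17  0.16] gap 37.4
shift cm [-1.71  8.91  2.93] rot deg [ 5.000e-02 -7.000e-02 -8.996e+01]
```

Call:
{"method": "send_rows", "body": {"increments": "150 -0.8 4 0.5 0 0 -90;150 -1.7 8 1.5 0 0 -90;150 -1.7 8.9 2.9 0 0 -90;150 -1.7 8.9 2.9 0 0 -90;150 -1.7 8.9 2.9 0 0 -90;150 -1.7 8.9 2.9 0 0 -90;150 -1.7 8.9 2.9 0 0 -90;150 -1.7 8.9 2.9 0 0 -90;150 -1.7 8.9 2.9 0 0 -90;150 -1.7 8.9 2.9 0 0 -90"}}

```text
clock: 22.9
tool_pos: [0.5229, 0.0087, 0.1985]
ee_rot: [0.774, 0.634, -0.001, -0.001]
ft_force: [0.5, 0.0, 0.1]
finger_gap: 0.409
```

Call:
{"method": "send_rows", "body": {"increments": "150 0 0 0 0 0 -18.4;150 0 0 0 0 0 -18.4;150 0 0 0 0 0 -18.4;150 0 0 0 0 0 -18.4;150 0 0 0 0 0 -18.4"}}

```text
clock: 23.32
tool_pos: [0.5231, 0.0087, 0.199]
ee_rot: [0.665, 0.747, -0.001, -0.001]
ft_force: [-0.0, 0.1, 0.0]
finger_gap: 0.41
```

```bash
python3 -c "
from h import *
col()
inc(M+ey*(-72)/1000+ez*(.082-.085),RT)
cv2.imwrite('pics/wrist21.png',vision.get_image('wrist')[:,:,::-1])"
```

```text
t 23.32 collar x -0.6 y -71.9 tipz 97.0 F ex -0.0 ey 0.1 ez 0.0 gap 0.4100077513212867
t 23.32 pos [0.5231 0.0087 0.199 ] F [-0.05  0.06  0.05] gap 37.3
shift cm [-1.00e-02  8.00e-02  1.17e+01] rot deg [-0.11 -0.02 -1.31]
```

View pics/wrist21.png

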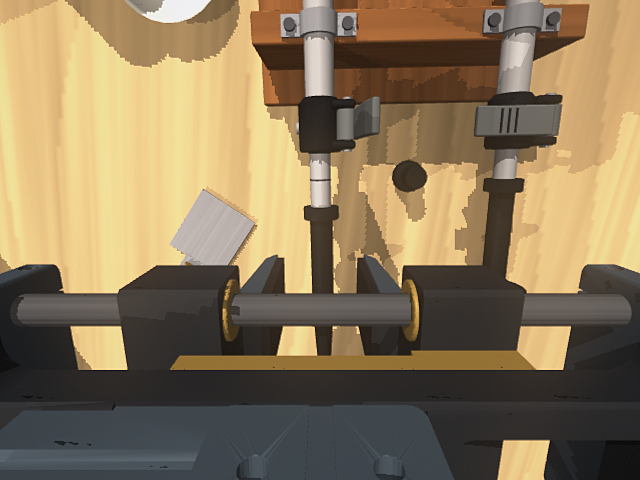

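Call:
{"method": "send_rows", "body": {"increments": "150 0 0.05 4 0 0 -1.3;150 0 0.05 8 0 0 -1.3;150 0 0.05 11 0 0 -1.3;150 0 0.05 11.7 0 0 -1.3;196 0 0.05 11.7 0 0 -1.3;196 0 0.05 11.7 0 0 -1.3;196 0 0.05 11.7 0 0 -1.3;196 0 0.05 11.7 0 0 -1.3;196 0 0.05 11.7 0 0 -1.3;196 0 0.05 11.7 0 0 -1.3", "newtons": 10}}

```text
clock: 24.2
tool_pos: [0.525, 0.0087, 0.0842]
ee_rot: [0.656, 0.755, 0.001, 0.001]
ft_force: [-0.7, 0.6, 0.6]
finger_gap: 0.233
```

```bash
python3 -c "
from h import *
col()
inc(M+ey*(-72)/1000+ez*(.082-.085),RT)
cv2.imwrite('pics/wrist22.png',vision.get_image('wrist')[:,:,::-1])"
```

```text
t 24.20 collar x 1.2 y -72.2 tipz -17.8 F ex -0.6 ey 0.7 ez 0.6 gap 0.23328133863182657
t 24.20 pos [0.525  0.0087 0.0842] F [-0.68  0.63  0.59] gap 21.2
shift cm [ 0.02 -0.12  0.22] rot deg [0.14 0.02 0.09]
```

View pics/wrist22.png

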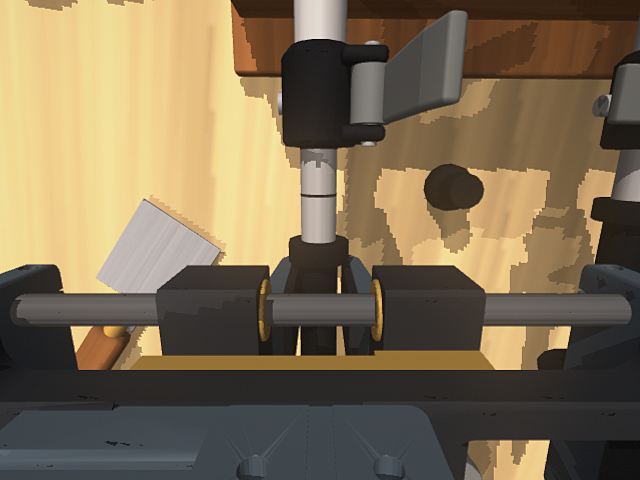

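Call:
{"method": "send_rows", "body": {"increments": "196 0.15 -0.1 0.15 0 0 0;196 0.3 -0.1 0.15 0 0 0;196 0.4 -0.1 0.15 0 0 0;196 0.4 -0.1 0.15 0 0 0;196 0.4 -0.1 0.15 0 0 0"}}

```text
clock: 24.67
tool_pos: [0.5232, 0.0123, 0.0816]
ee_rot: [0.656, 0.755, 0.0, 0.001]
ft_force: [1.3, -2.9, 0.3]
finger_gap: 0.232
```

```bash
cat > e.py <<'E'
import sys
from h import *
def pk(I,lo,hi,sg):
    g=sg*np.diff(I); j=lo+np.argmax(g[lo:hi]); w=np.clip(g[j-2:j+3],0,None); return (w*np.arange(j-2,j+3)).sum()/w.sum()+.5
def meas(n,x=None):
    col(); c=vision.get_calibration('wrist'); im=vision.get_image('wrist'); cv2.imwrite(f'pics/{n}.png',im[:,:,::-1])
    g=cv2.cvtColor(im,cv2.COLOR_RGB2GRAY).astype(float); p=proj('wrist',M-ez*.001,c); q=proj('wrist',M-ey*.0195+ez*.007,c); x=int(p[0])if x is None else x
    r=[]
    for xx in(x-8,x-4,x,x+4):
        I=g[:,xx-2:xx+3].mean(1); a=pk(I,int(p[1])-12,int(p[1])+12,1); b=pk(I,int(q[1])-8,int(q[1])+12,-1)
        ya=((onz('wrist',(xx,a),.085,c)-M)@ey)*1e3; yb=((onz('wrist',(xx,b),.092,c)-M)@ey)*1e3; r.append((round(a,1),round(b,1),round(ya-yb,2)))
    print(p.round(),q.round(),r)
if __name__=='__main__': meas(sys.argv[1])
E
python3 e.py wrist23
```

```text
t 24.67 collar x -0.1 y -68.4 tipz -20.4 F ex 0.9 ey -3.1 ez 0.3 gap 0.231689549806563
[321. 155.] [321. 203.] [(np.float64(157.5), np.float64(203.6), np.float64(18.78)), (np.float64(157.7), np.float64(203.8), np.float64(18.8)), (np.float64(157.8), np.float64(203.9), np.float64(18.78)), (np.float64(157.8), np.float64(203.8), np.float64(18.79))]
```

Call:
{"method": "send_rows", "body": {"increments": "196 0.1 0 0 0 0 0;196 0.15 0 0 0 0 0;196 0.15 0 0 0 0 0;196 0.15 0 0 0 0 0"}}

```text
clock: 25.05
tool_pos: [0.523, 0.0128, 0.0816]
ee_rot: [0.656, 0.755, -0.001, 0.001]
ft_force: [1.8, -7.0, -0.0]
finger_gap: 0.231
```

```bash
python3 e.py wrist24
```

```text
t 25.05 collar x -0.2 y -67.8 tipz -20.4 F ex 0.8 ey -7.1 ez -0.0 gap 0.23056186563446618
[321. 156.] [321. 204.] [(np.float64(158.0), np.float64(203.9), np.float64(18.71)), (np.float64(157.9), np.float64(204.2), np.float64(18.86)), (np.float64(158.0), np.float64(204.2), np.float64(18.84)), (np.float64(158.1), np.float64(204.2), np.float64(18.77))]
```

Call:
{"method": "send_rows", "body": {"increments": "196 0.1 0 0 0 0 0;196 0.15 0 0 0 0 0;196 0.15 0 0 0 0 0;196 0.15 0 0 0 0 0"}}

```text
clock: 25.43
tool_pos: [0.5228, 0.0134, 0.0817]
ee_rot: [0.655, 0.755, -0.001, 0.002]
ft_force: [1.4, -9.7, 0.3]
finger_gap: 0.234
```

```bash
python3 e.py wrist25
```

```text
t 25.43 collar x -0.3 y -67.3 tipz -20.3 F ex 0.0 ey -9.8 ez 0.3 gap 0.23440014286662625
[322. 158.] [322. 205.] [(np.float64(159.2), np.float64(204.1), np.float64(18.29)), (np.float64(159.1), np.float64(204.4), np.float64(18.4)), (np.float64(159.3), np.float64(204.5), np.float64(18.39)), (np.float64(159.2), np.float64(204.4), np.float64(18.38))]
```

Call:
{"method": "send_rows", "body": {"increments": "196 0.1 0 0 0 0 0;196 0.15 0 0 0 0 0;196 0.15 0 0 0 0 0;196 0.15 0 0 0 0 0"}}

```text
clock: 25.82
tool_pos: [0.5228, 0.014, 0.0817]
ee_rot: [0.655, 0.755, -0.002, 0.002]
ft_force: [2.7, -13.1, -0.9]
finger_gap: 0.229
```

```bash
python3 e.py wrist26
```

```text
t 25.82 collar x -0.2 y -66.7 tipz -20.3 F ex 0.9 ey -13.4 ez -0.9 gap 0.229336479976647
[322. 159.] [321. 207.] [(np.float64(160.6), np.float64(204.3), np.float64(17.76)), (np.float64(160.8), np.float64(204.5), np.float64(17.73)), (np.float64(160.9), np.float64(204.6), np.float64(17.75)), (np.float64(160.9), np.float64(204.5), np.float64(17.73))]
```

Call:
{"method": "send_rows", "body": {"increments": "196 -0.06 0 0 0 0 0;196 -0.12 0 0 0 0 0;196 -0.18 0 0 0 0 0;196 -0.24 0 0 0 0 0;196 -0.3 0 0 0 0 0;196 -0.36 0 0 0 0 0;196 -0.42 0 0 0 0 0;196 -0.48 0 0 0 0 0;196 -0.54 0 0 0 0 0;196 -0.6 0 0 0 0 0"}}

```text
clock: 26.7
tool_pos: [0.5226, 0.0117, 0.0813]
ee_rot: [0.656, 0.755, 0.0, -0.001]
ft_force: [-0.3, 0.0, 0.3]
finger_gap: 0.229
```

Call:
{"method": "send_rows", "body": {"increments": "196 -0.1 0 0 0 0 0;196 -0.2 0 0 0 0 0;196 -0.3 0 0 0 0 0;196 -0.3 0 0 0 0 0"}}

```text
clock: 27.03
tool_pos: [0.5231, 0.008, 0.0813]
ee_rot: [0.656, 0.755, -0.0, -0.0]
ft_force: [0.4, -0.8, 0.5]
finger_gap: 0.233
```

```bash
python3 e.py wrist27
```

```text
t 27.03 collar x -0.7 y -72.7 tipz -20.7 F ex 0.3 ey -0.9 ez 0.5 gap 0.233082472189962
[322. 144.] [322. 192.] [(np.float64(147.0), np.float64(193.8), np.float64(19.01)), (np.float64(147.0), np.float64(194.0), np.float64(19.09)), (np.float64(147.0), np.float64(194.2), np.float64(19.16)), (np.float64(147.0), np.float64(194.0), np.float64(19.06))]
```

Call:
{"method": "send_rows", "body": {"increments": "150 0 0 0 0 0 0;150 0 0 0 0 0 0;150 0 0 0 0 0 0;150 0 0 0 0 0 0;150 0 0 -3 0 0 0;150 0 0 -6 0 0 0;255 0 0 -8 0 0 0;255 0 0 -8 0 0 0;255 0 0 -8 0 0 0;255 0 0 -8 0 0 0"}}

```text
clock: 27.92
tool_pos: [0.5226, 0.0081, 0.1606]
ee_rot: [0.656, 0.755, -0.001, -0.001]
ft_force: [0.3, 0.0, -0.4]
finger_gap: 0.154
```

```bash
python3 -c "
from h import *
from e import meas
meas('wrist28')
inc(T(72,98)); inc(T(72,45))"
```

```text
t 27.92 collar x -1.2 y -72.5 tipz 58.6 F ex 0.3 ey -0.0 ez -0.4 gap 0.15404535931070723
[322. 150.] [322. 181.] [(np.float64(151.2), np.float64(181.4), np.float64(18.91)), (np.float64(151.1), np.float64(181.5), np.float64(18.94)), (np.float64(151.2), np.float64(181.6), np.float64(19.01)), (np.float64(151.3), np.float64(181.5), np.float64(18.87))]
t 27.97 pos [0.5224 0.0081 0.1602] F [-0.53  0.39  0.24] gap 9.8
shift cm [ 9.03  7.35 -4.  ] rot deg [-0.15 -0.02  0.1 ]
t 27.97 pos [0.5224 0.0081 0.1602] F [-0.53  0.39  0.24] gap 9.8
shift cm [9.03 7.37 1.3 ] rot deg [-0.15 -0.02  0.1 ]
```

View pics/wrist28.png

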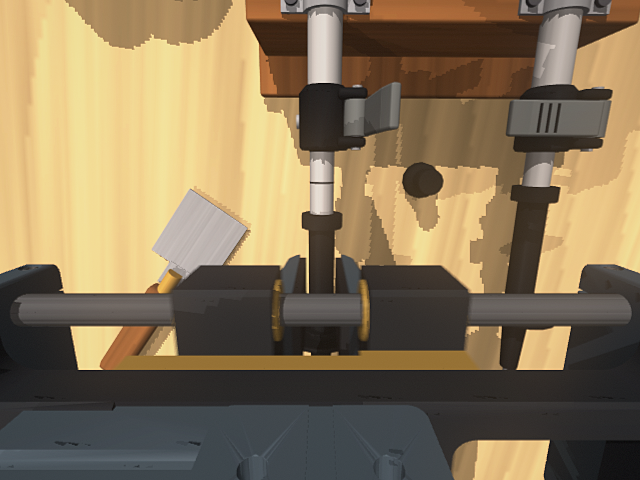

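Call:
{"method": "send_rows", "body": {"increments": "255 0 1 -3 0 0 0;255 3 4 -4 0 0 0;255 6 6.5 -4 0 0 0;255 9 7.35 -4 0 0 0;255 9 7.35 -4 0 0 0;255 9 7.35 -2 0 0 0;255 9 7.35 0 0 0 0;255 9 7.35 1.3 0 0 0;255 9 7.35 1.3 0 0 0;255 9 7.35 1.3 0 0 0"}}

```text
clock: 28.8
tool_pos: [0.5825, 0.1069, 0.1469]
ee_rot: [0.656, 0.755, -0.002, -0.001]
ft_force: [0.7, -0.3, -0.0]
finger_gap: 0.005
```

```bash
python3 -c "
from h import *
col()"
```

```text
t 28.80 collar x 71.7 y 17.2 tipz 44.9 F ex 0.6 ey -0.4 ez -0.0 gap 0.004804323227403878
```

Now the same closing path as before: up to upright, then along the arc.

Call:
{"method": "send_rows", "body": {"increments": "255 0 -0.5 0 0 0 0;255 0 -1 0 0 0 0;255 0 -1.5 0 0 0 0;255 0 -2 0 0 0 0;255 0 -2.5 0 0 0 0;255 0 -3 0 0 0 0;255 0 -3.4 -0.5 0 0 0;255 0 -3.7 -0.9 0 0 0;255 0 -4 -1.1 0 0 0;255 0 -4 -1.1 0 0 0"}}

```text
clock: 29.63
tool_pos: [0.5441, 0.1019, 0.1605]
ee_rot: [0.656, 0.755, 0.001, 0.001]
ft_force: [0.8, -0.4, 0.3]
finger_gap: 0.008
```

```bash
python3 -c "
from h import *
col()"
```

```text
t 29.63 collar x 33.0 y 17.5 tipz 58.5 F ex 0.7 ey -0.5 ez 0.3 gap 0.00779932379567649
```

Call:
{"method": "send_rows", "body": {"increments": "255 0 -0.3 0 0 0 0;255 0 -0.7 0 0 0 0;255 0 -1.1 0.1 0 0 0;255 0 -1.1 0.1 0 0 0"}}

```text
clock: 29.97
tool_pos: [0.5336, 0.1004, 0.1591]
ee_rot: [0.656, 0.755, 0.001, 0.001]
ft_force: [4.2, 0.5, 2.8]
finger_gap: 0.005
```

```bash
python3 -c "
from h import *
col()"
```

```text
t 29.97 collar x 22.4 y 17.5 tipz 57.1 F ex 4.3 ey -0.1 ez 2.8 gap 0.004833939059596992
```

Call:
{"method": "send_rows", "body": {"increments": "255 0 -0.3 0.15 0 0 0;255 0 -0.6 0.3 0 0 0;255 0 -0.9 0.5 0 0 0;255 0 -0.9 0.5 0 0 0"}}

```text
clock: 30.3
tool_pos: [0.5258, 0.0993, 0.1546]
ee_rot: [0.656, 0.755, 0.002, 0.002]
ft_force: [5.0, 1.0, 5.4]
finger_gap: 0.005
```

Call:
{"method": "send_rows", "body": {"increments": "255 0 -0.3 0.15 0 0 0;255 0 -0.6 0.3 0 0 0;255 0 -0.9 0.5 0 0 0;255 0 -0.9 0.5 0 0 0"}}

```text
clock: 30.63
tool_pos: [0.5179, 0.0982, 0.1507]
ee_rot: [0.656, 0.755, 0.003, 0.003]
ft_force: [4.8, 1.1, 10.7]
finger_gap: 0.002
```

```bash
python3 -c "
from h import *
col()"
```

```text
t 30.63 collar x 6.5 y 17.5 tipz 48.7 F ex 4.9 ey 0.5 ez 10.7 gap 0.0017783617898491102
```

Call:
{"method": "send_rows", "body": {"increments": "255 0 -0.3 0.2 0 0 0;255 0 -0.6 0.45 0 0 0;255 0 -0.9 0.7 0 0 0;255 0 -0.9 0.7 0 0 0"}}

```text
clock: 30.97
tool_pos: [0.508, 0.0969, 0.143]
ee_rot: [0.656, 0.755, 0.002, 0.002]
ft_force: [4.5, 0.8, 8.9]
finger_gap: 0.006
```

Call:
{"method": "send_rows", "body": {"increments": "255 0 -0.2 0.25 0 0 0;255 0 -0.4 0.5 0 0 0;255 0 -0.6 0.85 0 0 0;255 0 -0.6 0.85 0 0 0"}}

```text
clock: 31.3
tool_pos: [0.4984, 0.0954, 0.1319]
ee_rot: [0.656, 0.755, -0.002, -0.001]
ft_force: [-1.3, 0.3, -0.1]
finger_gap: 0.005
```

Call:
{"method": "send_rows", "body": {"increments": "255 0 -0.6 0.2 0 0 0;255 0 -0.6 0.4 0 0 0;255 0 -0.6 0.6 0 0 0;255 0 -0.6 0.8 0 0 0;255 0 -0.6 0.9 0 0 0;255 0 -0.6 0.9 0 0 0;255 0 -0.6 0.9 0 0 0"}}

```text
clock: 31.88
tool_pos: [0.4935, 0.0947, 0.1242]
ee_rot: [0.656, 0.755, -0.001, -0.001]
ft_force: [-2.3, 0.2, 5.4]
finger_gap: 0.003
```

```bash
python3 -c "
from h import *
col()"
```

```text
t 31.88 collar x -18.1 y 17.3 tipz 22.2 F ex -2.2 ey 0.5 ez 5.4 gap 0.0031267913708705867
```

Call:
{"method": "send_rows", "body": {"increments": "255 0 0 0.1 0 0 0;255 0 0 0.2 0 0 0;255 0 0 0.2 0 0 0;255 0 0 0.2 0 0 0"}}

```text
clock: 32.22
tool_pos: [0.4935, 0.0947, 0.1233]
ee_rot: [0.656, 0.755, -0.001, -0.001]
ft_force: [-5.6, -0.8, 13.3]
finger_gap: 0.008
```

Call:
{"method": "send_rows", "body": {"increments": "255 0 0 -1 0 0 0;255 0 0 -4 0 0 0;255 -3 0.8 -5 0 0 0;255 -6 1.7 -5 0 0 0;255 -9 1.7 -3.8 0 0 0;255 -9 1.7 -3.8 0 0 0;255 -9 1.7 -3.8 0 0 0;255 -9 1.7 -3.8 0 0 0"}}

```text
clock: 32.88
tool_pos: [0.5236, 0.0084, 0.1598]
ee_rot: [0.656, 0.755, -0.0, -0.0]
ft_force: [-1.3, -0.4, 0.1]
finger_gap: 0.005
```

```bash
python3 -c "
from h import *
from e import meas
inc(np.array([.5224,.0081,.1602]))
meas('wrist30')
a=vision.get_image('side')[:,:,::-1]
cv2.imwrite('pics/p30.png',cv2.resize(a[190:310,210:370],None,fx=4,fy=4,interpolation=cv2.INTER_CUBIC))
"
```

```text
t 32.88 pos [0.5236 0.0084 0.1598] F [-1.27 -0.37  0.13] gap 0.4
shift cm [-0.01 -0.12 -0.04] rot deg [-0.04 -0.03  0.06]
t 32.88 collar x -0.2 y -72.3 tipz 57.8 F ex -1.3 ey -0.2 ez 0.1 gap 0.004544112529159425
[321. 150.] [321. 181.] [(np.float64(151.4), np.float64(181.5), np.float64(18.72)), (np.float64(151.4), np.float64(181.9), np.float64(18.95)), (np.float64(151.4), np.float64(182.0), np.float64(19.02)), (np.float64(151.4), np.float64(181.9), np.float64(18.97))]
```

View pics/p30.png

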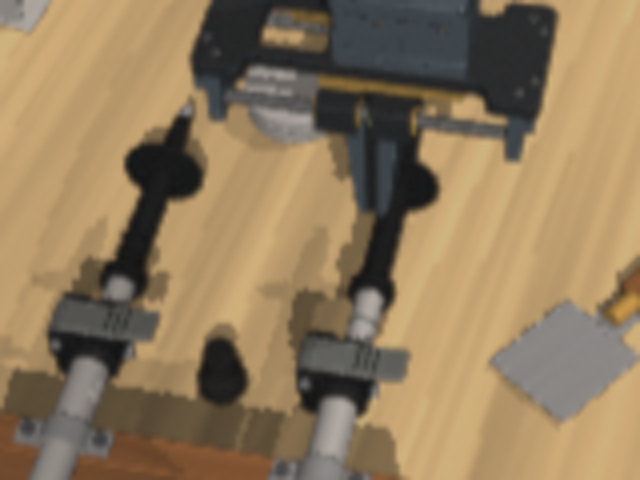

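View pics/wrist30.png

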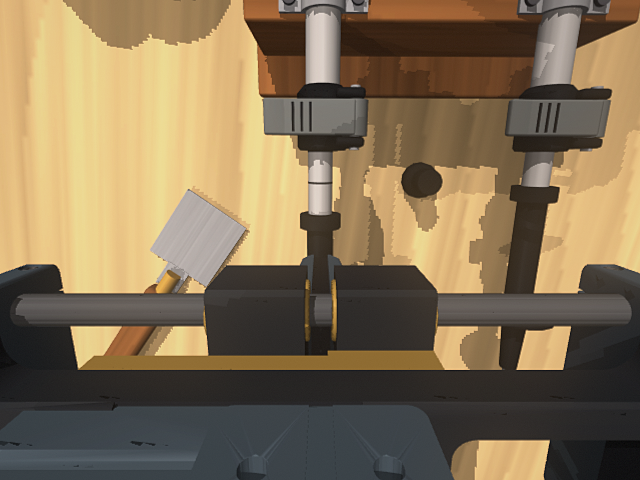

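The lever is shut, and the gap between collar and shaft mark reads 18.9 mm from the same viewpoint before and after closing, so the section didn't move. I'll lift clear, let it settle and hand in.

Call:
{"method": "send_rows", "body": {"increments": "255 0 0 -4 0 0 0;255 0 0 -8 0 0 0;255 0 0 -8 0 0 0;255 0 0 -8 0 0 0;255 0 0 -8 0 0 0;255 0 0 -8 0 0 0;255 0 0 -8 0 0 0;255 0 0 -8 0 0 0"}}

```text
clock: 33.65
tool_pos: [0.5232, 0.0083, 0.2387]
ee_rot: [0.656, 0.755, -0.001, -0.001]
ft_force: [0.8, -0.7, -0.7]
finger_gap: 0.008
```

```bash
python3 -c "
from h import *
from station import order
col(); print(order.sign_off())"
```

```text
t 33.65 collar x -0.6 y -72.3 tipz 136.7 F ex 0.6 ey -0.8 ez -0.7 gap 0.008113726689986205
the job is handed in; nothing more can be done
None
```

I slid the lower section in until it bottomed on the stop, shut the cam lever, let go and handed the job in at about 34 s. I locked the pole twice.

**First lock:** I pressed to about 19 N at the wrist, roughly 16 N on the stop after drag. After shutting the lever, picture measurements suggested the buffer had pushed the section back when the grip opened. I couldn't be sure it was still bearing, so I lifted the lever open again. The second push then met resistance straight away (7 N with no movement). It had probably still been bearing at 3–4 N, so that check disagreed with the pictures.

**Second lock:** I pushed on the flange with loose fingers to about 13 N at the wrist, backed off slowly so there was no grip to release, and shut the lever. The push peaked at about 12 N in the readings between moves.

**Last checks:**
- **Lever:** the blade pressed solid against its stop at the shut height with about 14 N, and the pictures show it shut.
- **Section:** the gap between collar and shaft mark was 18.9 mm before and after shutting, from the same viewpoint, so it didn't move.
- **Bearing on the stop:** I estimate about 3 N from the drag; I couldn't measure it directly.
- **Bystanders and gripper:** no bystander looked moved in the pictures, though I didn't measure them. The gripper was well clear of everything at hand-in.

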